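Load a filter cassette into the seal clamp and set its spring tension

TASK

Lift the white filter cassette out of the blue drying stand and stand it on the blue mat, let go, then take it again by its two narrow side edges, lower it upright and fully down into the nest of the seal clamp, and let go. Then turn the clamp's black knob clockwise, a few grips' worth, until the jaw presses the cassette so far against the sprung plate that the red needle stays in the green band, without ever driving the needle into the red band. Leave the bottle, the jar and the tip box where they stand.

Things in the scene. Friction and masses are not known exactly. Their poses are not given: they have to be found in the camera images.
- cassette: White upright filter cassette, red grilles on both broad faces: 56 mm wide (its x), 24 mm thick (its y), 80 mm tall, 0.10 to 0.21 kg. Origin: centre of underside. A half turn about z makes no difference. In the stand posts cover its side edges: grip it across the 24 mm. In the clamp the jaw and the sprung plate cover its broad faces: hold it by the side edges, 56 mm apart.
- stand: Fixed blue drying stand holding the cassette at the start, their axes parallel. Origin: centre of underside. Base 90 (x) by 60 mm, floor 10 mm high. Posts at x = -34.5 and +34.5 mm (8 mm thick, 34 mm in y) reach 100 mm up, 10 mm above the cassette, 2.5 mm from its side edges. Lips 6 mm high run along its broad faces. The cassette lifts straight up.
- mat: Fixed flat blue mat, 120 by 120 mm, 3 mm thick; the place to stand the cassette while changing grip. Origin: centre of its underside.
- nest (a point): Centre of the seal clamp's nest floor, 12 mm above the bench, between jaw and sprung plate. z up; +y is the way the jaw presses. The cassette stands here, its width along x. Two black lips 6 mm high, inner faces at x = -31 and +31 mm, guide its foot; they run from y = -16 to +20 mm.
- jaw_face (a point): Centre of the driven jaw's face (+y side), 43 mm above the nest floor; axes as the clamp's. The jaw plate is 40 mm wide, 10 mm thick and reaches 88 mm above the nest floor, 8 mm above the seated cassette. At the start it stands 28 to 32 mm from the sprung plate; set the cassette (24 mm) down midway between the two.
- clamp: The fixed seal clamp; origin on the bench right below the nest, axes as the nest's. Base 100 mm in x, y = -50 to +67 mm; a rear block at y = +51 to +65 mm is 70 mm high. Its white drive housing, 60 mm high, covers x = -45 to +120 mm, y = -190 to -45 mm and carries the knob and the dial.
- knob_top (a point): Centre of the knob's top face, 112 mm above the bench, at x = 0, y = -115 mm from the nest. Black ribbed round knob, 40 mm diameter, 32 mm tall, vertical axis, on a collar 26 mm wide and 20 mm high. Clockwise from above advances the jaw 4.5 mm per rad; 0.9 to 1.9 rad until the cassette meets the plate, about 1.6 more to mid green. Stays where left; 0.2 N m at most; can be turned back.
- needle (a joint): Angle of the red dial needle, rad: 0 with the sprung plate at rest, growing counter-clockwise seen from above as the plate yields, about 0.5 rad per rad of knob once the cassette is pressed against the plate. Green band 0.66 to 0.94, middle 0.80; red band from 1.15 up. The springs press with about 10 N at mid green.
- needle_tip (a point): Tip of the red needle, 62 mm from its pivot, flat on the white dial, 64 mm above the bench. The pivot is at x = +45, y = -118 mm from the nest; at needle = 0 it points 0.65 rad clockwise from the clamp's +x.
- reagent: Bystander: amber bottle, 54 mm diameter, 105 mm tall. Origin: centre of its underside.
- jar: Bystander: small white jar with blue cap, 48 mm diameter, 60 mm tall. Origin: centre of its underside.
- tipbox: Bystander: yellow tip box, 85 by 120 by 52 mm. Origin: centre of its underside.
- plate_face (a point): Centre of the sprung plate's face (-y side), 43 mm above the nest floor, at y = +12 mm from the nest while its springs are at rest; same plate size as the jaw. It yields up to 12 mm towards +y (7.3 mm at mid green) and so moves the needle. The cassette's side edges stick out 8 mm beyond both plates.
Not all that is in view belongs to the job. Leave any turquoise look-alike of the cassette alone.

How it is judged:
By the outcome, as a careful person would: the job done as asked, in the order asked, and still so for the second after the job is handed in, with the robot touching nothing.
It also fails if it takes over 72 s, if anything falls off the work surface, if the arm or the gripper's body presses on something with over 40 N, if the wrist force passes 120 N, or if a joint passes its speed limit or range.

ROBOT

A 6-joint arm with a two-finger parallel gripper is mounted at the origin on the work surface. World frame = base frame: x ahead of the robot, y to its left, z up, the work surface at z = 0. Lengths are in m, angles in rad, forces in N, time in s.
With the tool pointing down it reaches from about 0.3 to 0.75 m from the base axis. Payload 8.5 kg.
Tool frame: the origin (TCP) lies at the very end of the fingers, on their centre line; the grasp point (between the pads) lies 19 mm behind it; z points along the fingers, y is the direction in which the jaws open and shut (so a half turn about z gives the same grasp; the last joint's range is limited). The gripper opens to 85 mm and grips with 20 to 120 N. Pads are 22 mm wide; open, the fingers measure 114 mm over their backs; the gripper's body (76 mm by 85 mm) begins 54 mm behind the grasp point. The pads swing forward as they close: fully open they stand 13 mm farther back than shut.
Start: joints at [-0.215, 0.381, 1.297, -0, 1.464, -0.215], TCP at [0.55, 0, 0.231] pointing down, gripper open.
Joint ranges: [-3.11, 3.11], [-0.89, 2.33], [0.22, 2.48], [-1.42, 4.56], [0.17, 2.85], [-2.88, 2.88]. Speed limits (rad/s): [2.39, 2.39, 3.14, 3.14, 3.14, 3.14].

INTERFACE

Orientations are given as a rotation vector (axis times angle).
In Python, from bench import manip gives the robot as it stands.
- The arm moves only by the shell command python3 -m creep 'ROWS' [FORCE]. ROWS is JSON, a list that holds one entry, the list of rows, each a list of 7 numbers: the turn, a rotation vector about the world's x, y, z in units of 90 degrees (1.0 is 90 degrees), then the shift along the world's x, y, z in units of 200 mm (1.0 is 200 mm), then the opening in per cent of the stroke, from 0 (shut) to 100 (fully open). In form: [[[wx, wy, wz, tx, ty, tz, fingers], ...]]. A call has 1 to 5 rows; each row shifts and turns the pose as measured when the row begins; what a row does not reach is not made up. A row lasts 1/8 s, in which the tool goes at most 62.5 mm and 10.7 degrees, less where a joint would pass 70% of its speed; a pose out of reach is approached as far as the arm can. A call with a number of a shift or a turn outside -1 to 1 is refused whole. A call with a gripper value outside its range is refused whole. The fingers move at their own pace and stop on an object; FORCE is the grip in N (left out, the last holds). Time passes only in rows, so rows that do not move let the fingers close. It gives the time, the measured TCP pose, the force and the opening at its end, in the units of the state.
- manip.read_state(): the state, without advancing time (a new reading comes with each control period).
- manip.grab_frame(name): name is "scene" or "side" or "wrist"; returns the picture (384x512x3 uint8, red, green, blue); there is no depth.
- manip.camera_params(name): a dict with "fx", "fy", "cx", "cy" (pixels), "extrinsics" (4x4, takes a point from camera to world coordinates); the wrist camera has in their place "mount" (4x4, takes a point from camera to tool coordinates, whose origin is the TCP and whose axes are the flange's). Camera axes: x right, y down, z forward; pixel columns grow to the right and rows downward; lengths in m; the calibration is good to about 2 mm. A picture is of the moment at which its call begins: read the wrist's pose just before it. camera_params takes no time and is no camera call.
- manip.finish_job(): hands the job in, once; it reports no verdict.
Trained networks look in the newest picture that a camera, given by its name, has taken for a name from the list of things; names that differ only in an ending like _2 or _b are one class to them, and where a whole thing is asked for, a point or a joint stands for the part that bears it (a point fixed in the world has none). Each returns a list of dicts, best first, with "p" (0 to 1); they miss things now and then, are a little off and sometimes report something else, mostly with a low value. They report only what shows in the picture. A call takes as long as a camera call. They do not tell look-alikes from the thing itself.
- manip.spot_in(query, camera): "location" ([row, column] in pixels, amid what is visible of it).
- manip.place_of(query, camera): "location" ([row, column] in pixels: a listed point, or the origin of a listed thing).
The state is a dict: "clock": time; "joints": joint angles; "joint_vel": joint speeds; "joint_torque": joint torques, N m; "tool_pos": TCP position; "tcp_rot": TCP orientation; "force": force on the tool from outside, world axes, zero at the start; "wrist_torque": the same for the moment, N m; "finger_gap": finger opening in m.
Only numpy, scipy, OpenCV 4.12 (cv2) and the standard library are available. Lean on these libraries where they do the work, as an engineer would, in place of code of your own. Each camera call takes 0.05 s, during which the arm holds its last target.

## Working session

There is one attempt and no reset: what is moved stays moved. The work goes in short steps, Python scripts to look and compute and a shell command to move; the robot and the scene stay as the last step left them, time stands still between calls to the robot, and variables do not carry over. Pictures are saved under pics/ and viewed, and the job is handed in when it is done.

```bash
ls; mkdir -p pics
python3 - <<'E'
from bench import manip
import cv2,numpy as np
print(manip.read_state())
for c in ("scene","side","wrist"):
    im=manip.grab_frame(c); cv2.imwrite(f"pics/{c}0.png",im[:,:,::-1])
    p=manip.camera_params(c); print(c,{k:np.round(v,4).tolist() for k,v in p.items()})
E
```

```text
pics
{'clock': 0.0, 'joints': array([-2.15279599e-01,  3.81194486e-01,  1.29828075e+00, -3.05012732e-05,
        1.46360437e+00, -2.15252313e-01]), 'joint_vel': array([ 0.00016586,  0.00215549,  0.00047969,  0.00034709, -0.00045792,
        0.00104328]), 'joint_torque': array([-1.00240642e-03, -4.48466885e+01, -2.31285810e+01, -2.87182611e-04,
        4.73836102e-03,  1.77242771e-05]), 'tool_pos': array([5.49695802e-01, 6.74099902e-05, 2.30705854e-01]), 'tcp_rot': array([-2.22059437e+00, -2.22054108e+00,  1.30026172e-03]), 'force': array([-1.00018669,  0.63514334,  0.01530276]), 'wrist_torque': array([ 0.00490168, -0.01967441, -0.00451129]), 'finger_gap': 0.08537076410954784}
scene {'fx': 456.6881, 'fy': 456.6881, 'cx': 250.3153, 'cy': 194.6769, 'extrinsics': [[-0.7139, 0.6035, -0.3551, 0.9991], [0.7002, 0.6176, -0.3581, 0.5079], [0.0032, -0.5043, -0.8635, 1.1196], [0.0, 0.0, 0.0, 1.0]]}
side {'fx': 434.4458, 'fy': 434.4458, 'cx': 254.2066, 'cy': 186.6404, 'extrinsics': [[-0.9934, -0.0571, 0.099, 0.4692], [-0.1127, 0.6346, -0.7646, 0.8311], [-0.0192, -0.7707, -0.6369, 0.7177], [0.0, 0.0, 0.0, 1.0]]}
wrist {'fx': 284.8252, 'fy': 284.8252, 'cx': 255.6561, 'cy': 192.0694, 'mount': [[0.0011, -0.9519, -0.3063, 0.0779], [1.0, 0.0009, 0.0008, -0.0002], [-0.0005, -0.3063, 0.9519, -0.1435], [0.0, 0.0, 0.0, 1.0]]}
```

View pics/scene0.png

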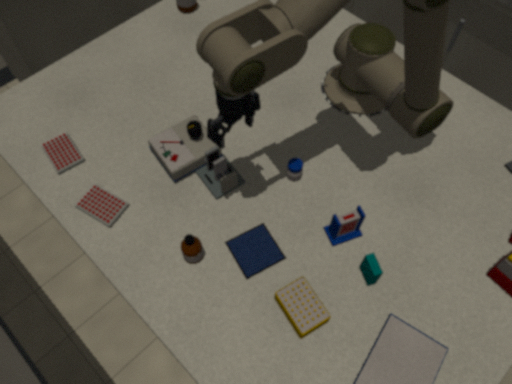

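View pics/side0.png

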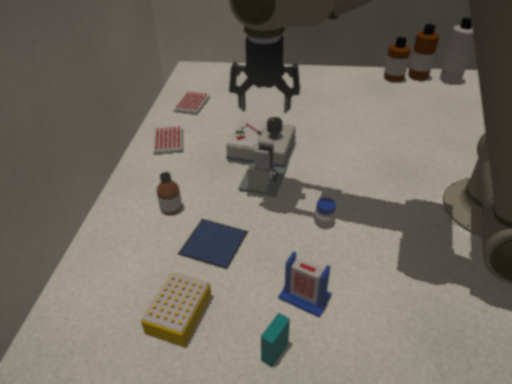

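View pics/wrist0.png

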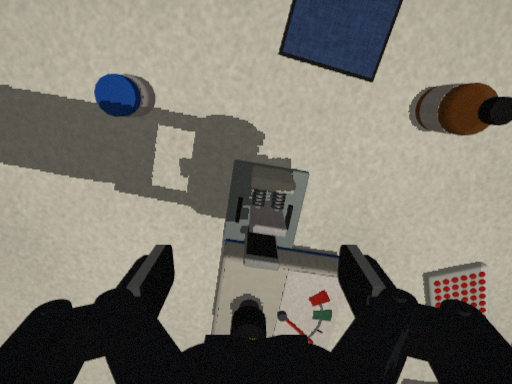

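```bash
cat > h.py <<'E'
from bench import manip
import cv2,numpy as np
from scipy.spatial.transform import Rotation as R
def cam(c):
    p=manip.camera_params(c); K=np.array([[p['fx'],0,p['cx']],[0,p['fy'],p['cy']],[0,0,1]])
    if 'extrinsics' in p: T=np.array(p['extrinsics'])
    else:
        s=manip.read_state(); W=np.eye(4); W[:3,:3]=R.from_rotvec(s['tcp_rot']).as_matrix(); W[:3,3]=s['tool_pos']; T=W@np.array(p['mount'])
    return K,T
def onz(KT,rc,z):
    K,T=KT; d=T[:3,:3]@np.linalg.inv(K)@np.array([rc[1],rc[0],1.]); o=T[:3,3]; return o+d*(z-o[2])/d[2]
def proj(KT,P):
    K,T=KT; q=np.linalg.inv(T)@np.append(P,1); u=K@q[:3]; return np.array([u[1],u[0]])/u[2]
def tri(obs):
    A=[];b=[]
    for (K,T),rc in obs:
        d=T[:3,:3]@np.linalg.inv(K)@np.array([rc[1],rc[0],1.]); d/=np.linalg.norm(d); M=np.eye(3)-np.outer(d,d); A.append(M); b.append(M@T[:3,3])
    return np.linalg.lstsq(np.vstack(A),np.hstack(b),rcond=None)[0]
def shot(c,name=None,crop=None,zoom=1):
    KT=cam(c); im=manip.grab_frame(c)
    if name:
        o=im
        if crop: r0,r1,c0,c1=crop; o=im[r0:r1,c0:c1]
        o=cv2.resize(o,None,fx=zoom,fy=zoom,interpolation=cv2.INTER_CUBIC) if zoom!=1 else o
        cv2.imwrite(f'pics/{name}.png',o[:,:,::-1])
    return KT,im
E
python3 - <<'E'
from h import *
K={}
for c in("scene","side","wrist"): K[c]=shot(c)[0]
hz=dict(cassette=.01,stand=0,mat=0,nest=.012,jaw_face=.055,plate_face=.055,clamp=0,knob_top=.112,needle_tip=.064,reagent=0,jar=0,tipbox=0)
for q,z in hz.items():
    obs=[]
    for c in K:
        r=manip.place_of(q,c)
        for d in r[:2]: print(q,c,round(d['p'],2),np.round(d['location']).tolist(),np.round(onz(K[c],d['location'],z),3).tolist())
        if r and r[0]['p']>.5: obs.append((K[c],r[0]['location']))
    if len(obs)>1: print('   TRI',np.round(tri(obs),4))
print(manip.read_state()['clock'])
E
```

```text
cassette scene 0.83 [275.0, 370.0] [0.489, 0.432, 0.01]
cassette scene 0.7 [230.0, 342.0] [0.443, 0.298, 0.01]
cassette side 0.92 [295.0, 304.0] [0.445, 0.303, 0.01]
cassette side 0.84 [352.0, 271.0] [0.499, 0.43, 0.01]
   TRI [0.4869 0.4131 0.1065]
stand scene 0.61 [229.0, 339.0] [0.442, 0.291, 0.0]
stand side 0.84 [298.0, 303.0] [0.445, 0.304, -0.0]
   TRI [ 0.4414  0.292  -0.0098]
mat scene 0.84 [255.0, 255.0] [0.659, 0.185, 0.0]
mat scene 0.38 [309.0, 303.0] [0.675, 0.369, 0.0]
mat side 0.72 [245.0, 212.0] [0.652, 0.182, 0.0]
mat side 0.22 [120.0, 274.0] [0.554, -0.364, 0.0]
mat wrist 0.87 [13.0, 340.0] [0.646, 0.174, 0.0]
   TRI [ 0.6528  0.1775 -0.0114]
nest scene 0.82 [174.0, 218.0] [0.562, -0.067, 0.012]
nest scene 0.23 [140.0, 157.0] [0.612, -0.284, 0.012]
nest side 0.57 [176.0, 264.0] [0.559, -0.064, 0.012]
nest wrist 0.87 [213.0, 263.0] [0.56, -0.069, 0.012]
   TRI [ 0.56   -0.0708  0.0063]
jaw_face scene 0.5 [158.0, 214.0] [0.551, -0.091, 0.055]
jaw_face side 0.58 [156.0, 265.0] [0.558, -0.09, 0.055]
jaw_face side 0.44 [297.0, 303.0] [0.448, 0.342, 0.055]
jaw_face wrist 0
[... 993 characters left out ...]
-0.2497  0.0563]
reagent scene 0.63 [251.0, 193.0] [0.769, 0.06, 0.0]
reagent side 0.96 [209.0, 170.0] [0.776, 0.074, 0.0]
reagent side 0.61 [315.0, 178.0] [0.682, 0.367, 0.0]
reagent wrist 0.79 [109.0, 434.0] [0.774, 0.068, 0.0]
   TRI [0.7735 0.0672 0.0009]
jar scene 0.8 [175.0, 293.0] [0.402, 0.083, 0.0]
jar side 0.86 [223.0, 325.0] [0.4, 0.089, 0.0]
jar side 0.17 [314.0, 178.0] [0.684, 0.365, 0.0]
jar wrist 0.69 [94.0, 135.0] [0.399, 0.085, 0.0]
   TRI [ 0.3991  0.0836 -0.0037]
tipbox scene 0.39 [122.0, 193.0] [0.483, -0.271, 0.0]
tipbox scene 0.29 [256.0, 191.0] [0.78, 0.068, 0.0]
tipbox side 0.93 [318.0, 180.0] [0.677, 0.373, 0.0]
tipbox side 0.32 [244.0, 214.0] [0.648, 0.177, 0.0]
2.1
```

Run:
```python
from h import *
shot('side','s1',(230,380,210,390),4)
shot('wrist','w1',(150,384,150,400),3)
```

```text
(no output)
```

View pics/s1.png

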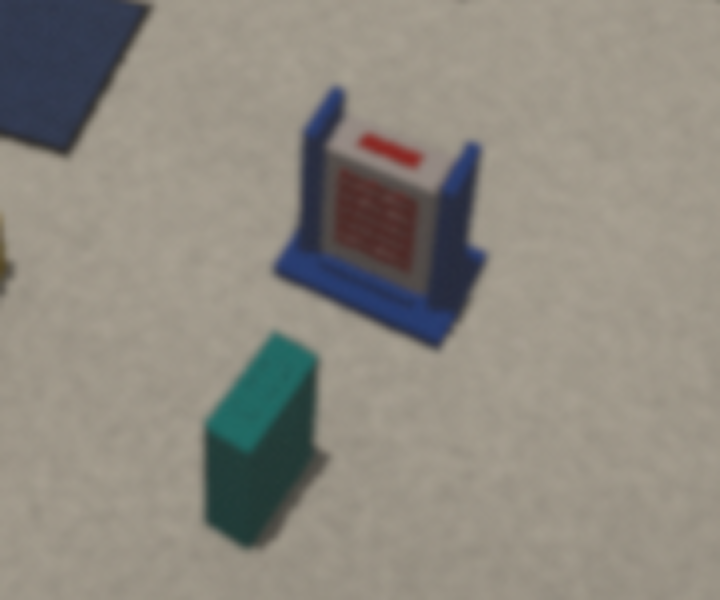

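View pics/w1.png

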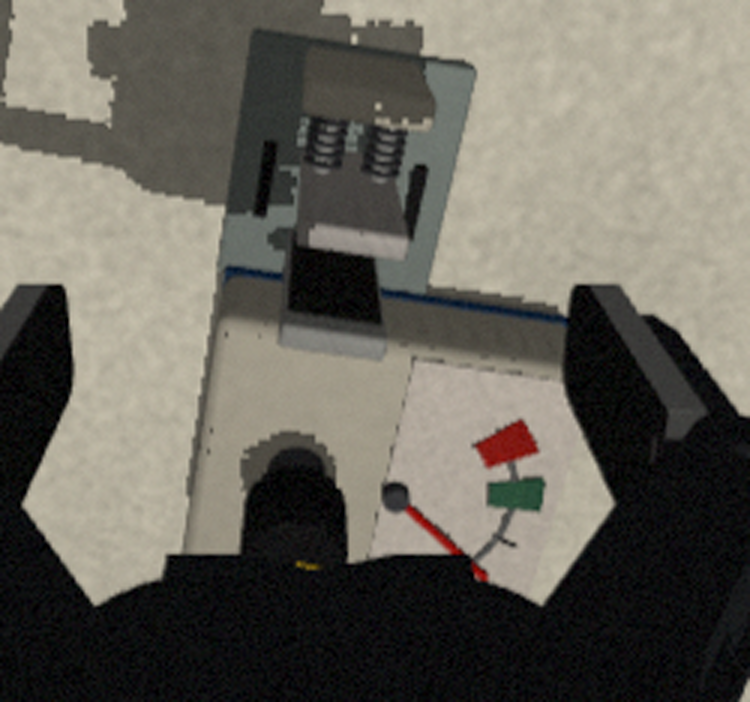

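Run:
```python
from h import *
K=cam('side')
f=lambda x,y,z: onz(K,[230+y/4,210+x/4],z)[:2]
a=f(275,272,0);b=f(437,349,0);c=f(487,258,0.01)
print(a,b,c,np.linalg.norm(a-b),np.degrees(np.arctan2(*(a-b)[::-1])))
a=f(325,150,.09);b=f(440,192,.09)
print('cass top front',a,b,np.linalg.norm(a-b),np.degrees(np.arctan2(*(a-b)[::-1])))
a=f(360,138,.09);b=f(420,160,.09);print('label',(a+b)/2,np.degrees(np.arctan2(*(a-b)[::-1])))
```

```text
[0.49342593 0.30855314] [0.41407215 0.34460528] [0.39046184 0.29738654] 0.08715950956819672 -24.433325381553423
cass top front [0.47211107 0.30441502] [0.41949539 0.32365038] 0.056021501742659886 -20.08151210196551
label [0.44241201 0.30088914] -20.52131140758247
```

```bash
python3 -m creep '[[[0,0,0.11,-0.08,0.22,0,100],[0,0,0.11,-0.08,0.22,0,100],[0,0,0.11,-0.08,0.22,0,100],[0,0,0.11,-0.08,0.22,0,100],[0,0,0.11,-0.08,0.22,0,100]]]' 40
python3 -m creep '[[[0,0,0.11,-0.07,0.22,0,100],[0,0,0.1,-0.06,0.2,0,100],[0,0,0,0,0,0,100]]]'
python3 - <<'E'
from h import *
s=manip.read_state();print(s['joints'],s['tool_pos'],s['tcp_rot'])
shot('wrist','w2')
E
```

```text
clock: 2.82
tool_pos: [0.4684, 0.2233, 0.2311]
tcp_rot: [1.056, 2.958, 0.001]
force: [0.8, 1.0, 0.6]
finger_gap: 0.0854
clock: 3.2
tool_pos: [0.4399, 0.3124, 0.2313]
tcp_rot: [0.53, 3.095, 0.002]
force: [0.5, -0.2, -0.2]
finger_gap: 0.0855
[ 3.97776042e-01  3.61533674e-01  1.32758520e+00  4.64368399e-04
  1.45088749e+00 -8.33919509e-01] [0.43989986 0.31241408 0.23128917] [5.30011214e-01 3.09545492e+00 1.94913020e-03]
```

View pics/w2.png

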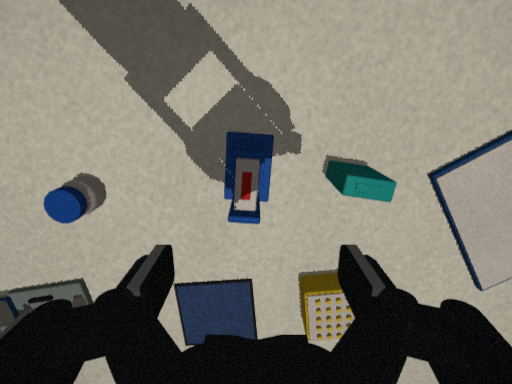

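Run:
```python
from h import *
shot('wrist','w3',(120,235,205,300),6)
```

```text
(no output)
```

View pics/w3.png

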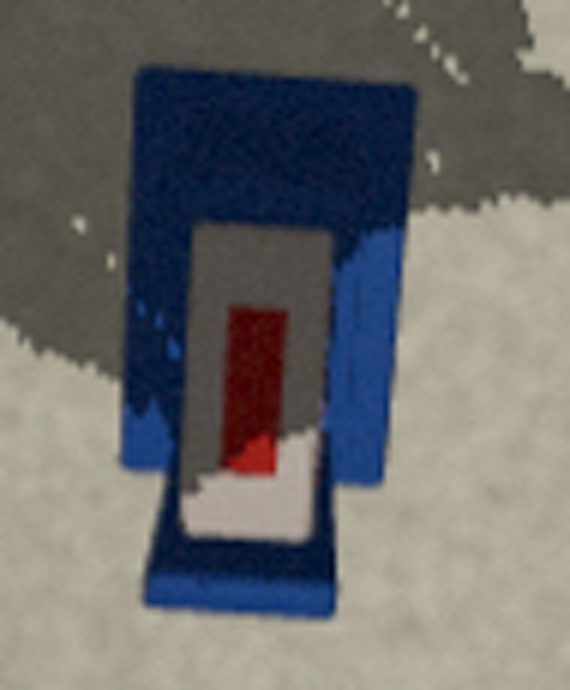

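Run:
```python
from h import *
K=cam('wrist');s=manip.read_state();print(s['tool_pos'],s['clock'])
f=lambda x,y,z: onz(K,[120+y/6,205+x/6],z)[:2]
p=np.array([f(*a,.09) for a in [(192,226),(332,232),(312,540),(182,532)]])
print(p,p.mean(0))
for i,j in((0,3),(1,2),(1,0),(2,3)):
    d=p[j]-p[i];print(np.linalg.norm(d),np.degrees(np.arctan2(d[1],d[0])))
p=np.array([f(*a,.09) for a in [(230,308),(288,310),(275,474),(222,468)]]);print(p.mean(0))
p=np.array([f(*a,.0) for a in [(136,68),(416,88),(380,486),(122,468)]])
print(p,p.mean(0))
for i,j in((0,3),(1,2),(1,0),(2,3)):
    d=p[j]-p[i];print(np.linalg.norm(d),np.degrees(np.arctan2(d[1],d[0])))
M=R.from_rotvec(s['tcp_rot']).as_matrix();print('tool y ang',np.degrees(np.arctan2(M[1,1],M[0,1])))
```

```text
[0.44085965 0.31038596 0.23131109] 3.3
[[0.41263222 0.30004157]
 [0.4215351  0.32191742]
 [0.47290999 0.30006806]
 [0.46366183 0.27873749]] [0.44268478 0.30019114]
0.055298150089418636 -22.65978331895561
0.055828075679027256 -23.03968033562602
0.02361808562809077 -112.14499427496537
0.02324912397635364 -113.43979462831909
[0.44338056 0.2998155 ]
[[0.3908511  0.28943203]
 [0.41519325 0.34492416]
 [0.49907366 0.30801675]
 [0.47474014 0.2530911 ]] [0.44496454 0.29886601]
0.09142228827047433 -23.422377617797938
0.09164103807973079 -23.749508493476853
0.06059633864732445 -113.68512167395666
0.06007451933278251 -113.89461531492263
tool y ang 70.27773086880018
```

```bash
python3 -m creep '[[[0,0,-0.036,0.012,-0.052,-0.2,100],[0,0,0,0,0,-0.2,100],[0,0,0,0,0,0,100]]]'
```

```text
clock: 3.68
tool_pos: [0.4451, 0.2968, 0.1505]
tcp_rot: [0.639, 3.072, 0.002]
force: [-0.6, -0.6, 0.3]
finger_gap: 0.0851
```

```bash
python3 -m creep '[[[0,0,0.004,-0.01,0.016,-0.2,100],[0,0,0,0,0,-0.2,100],[0,0,0,0,0,-0.1,100],[0,0,0,0,0,0,100]]]'
```

```text
clock: 4.18
tool_pos: [0.4487, 0.2991, 0.0551]
tcp_rot: [0.637, 3.062, 0.012]
force: [0.6, -1.4, -0.2]
finger_gap: 0.0854
```

```bash
python3 -m creep '[[[0,0,0.004,-0.028,0.004,-0.045,100],[0,0,0,0,0,0,100]]]'
python3 - <<'E'
from h import *
s=manip.read_state();print(s['tool_pos'],s['tcp_rot'],R.from_rotvec(s['tcp_rot']).as_matrix()[:,2])
shot('side','s2',(200,330,230,380),5)
E
```

```text
clock: 4.42
tool_pos: [0.4444, 0.3001, 0.0483]
tcp_rot: [0.627, 3.06, 0.015]
force: [-0.0, 0.4, -0.1]
finger_gap: 0.0851
[0.44437191 0.30007285 0.04834586] [0.62706094 3.06045894 0.01538642] [ 0.01913601  0.00613316 -0.99979808]
```

View pics/s2.png

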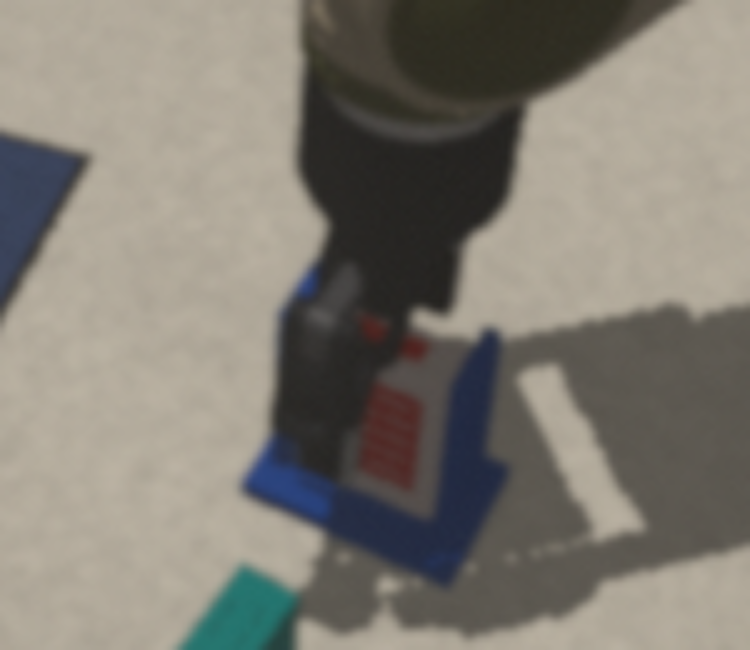

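```bash
python3 -m creep '[[[-0.004,0.012,0,-0.004,0,-0.006,60],[0,0,0,0,0,0,20],[0,0,0,0,0,0,0],[0,0,0,0,0,0,0],[0,0,0,0,0,0,0]]]' 40
```

```text
clock: 5.1
tool_pos: [0.4448, 0.3006, 0.0488]
tcp_rot: [0.63, 3.075, 0.002]
force: [0.1, -0.3, 0.3]
finger_gap: 0.0235
```

```bash
python3 -m creep '[[[0,0,0,0,0,0.1,0],[0,0,0,0,0,0.2,0],[0,0,0,0,0,0.2,0],[0,0,0,0,0,0.2,0],[0,0,0,0,0,0,0]]]' 40
python3 - <<'E'
from h import *
s=manip.read_state();print(s['force'])
shot('side','s3',(150,330,200,380),4)
E
```

```text
clock: 5.72
tool_pos: [0.4433, 0.2999, 0.1917]
tcp_rot: [-0.631, -3.077, 0.002]
force: [0.3, -0.0, -1.2]
finger_gap: 0.0232
[ 0.2671774  -0.02459369 -1.207217  ]
```

View pics/s3.png

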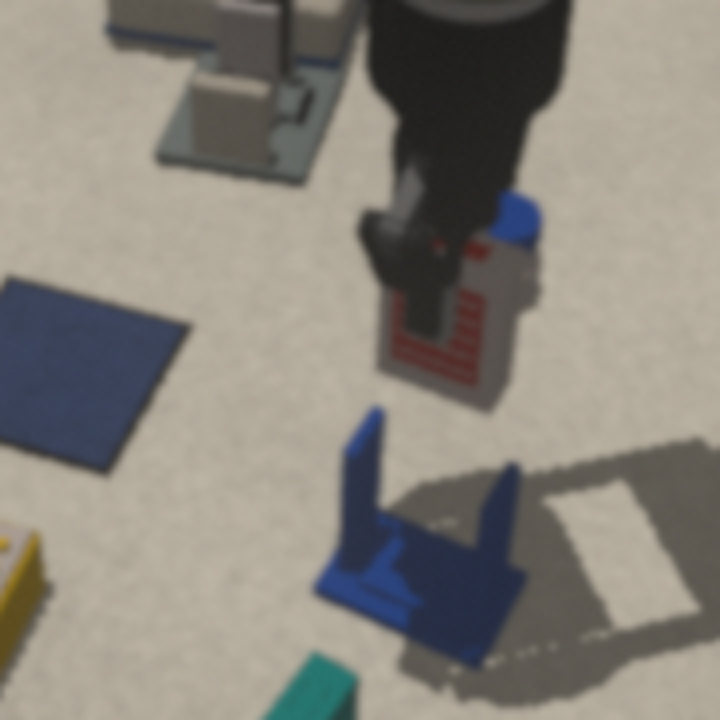

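```bash
python3 -m creep '[[[0,0,0.03,0.2,-0.12,-0.05,0],[0,0,0.03,0.21,-0.12,-0.05,0],[0,0,0.03,0.21,-0.12,-0.05,0],[0,0,0.03,0.21,-0.12,-0.05,0],[0,0,0.03,0.19,-0.12,-0.05,0]]]'
python3 -m creep '[[[0,0,0,0,0,0,0]]]'
```

```text
clock: 6.4
tool_pos: [0.647, 0.1769, 0.1306]
tcp_rot: [-0.244, -3.116, 0.011]
force: [0.9, 0.4, -0.2]
finger_gap: 0.0235
clock: 6.52
tool_pos: [0.6479, 0.1744, 0.1267]
tcp_rot: [-0.248, -3.111, 0.013]
force: [-1.2, 0.7, -1.4]
finger_gap: 0.0236
```

```bash
python3 -m creep '[[[0.005,0,0,0.02,0.02,-0.16,0],[0,0,0,0,0,-0.16,0],[0,0,0,0,0,-0.05,0],[0,0,0,0,0,0,0]]]'
python3 - <<'E'
from h import *
s=manip.read_state();print(R.from_rotvec(s['tcp_rot']).as_matrix().round(4))
E
```

```text
clock: 7.02
tool_pos: [0.6487, 0.1795, 0.0471]
tcp_rot: [-0.248, -3.103, 0.002]
force: [0.4, 0.0, -0.8]
finger_gap: 0.0236
[[-0.9869  0.1586 -0.0289]
 [ 0.1586  0.9873  0.0013]
 [ 0.0287 -0.0033 -0.9996]]
```

```bash
python3 -m creep '[[[0,-0.018,0,0,0,-0.018,0],[0,0,0,0,0,0,0]]]'
python3 - <<'E'
from h import *
s=manip.read_state();print(R.from_rotvec(s['tcp_rot']).as_matrix().round(4),s['tool_pos'])
shot('side','s4',(130,310,140,300),4)
E
```

```text
clock: 7.28
tool_pos: [0.6492, 0.1802, 0.0456]
tcp_rot: [0.249, 3.129, 0.003]
force: [-0.9, -0.2, -0.7]
finger_gap: 0.0235
[[-0.9874  0.1581  0.0025]
 [ 0.1581  0.9874  0.0017]
 [-0.0022  0.002  -1.    ]] [0.64919716 0.18016847 0.04560712]
```

View pics/s4.png

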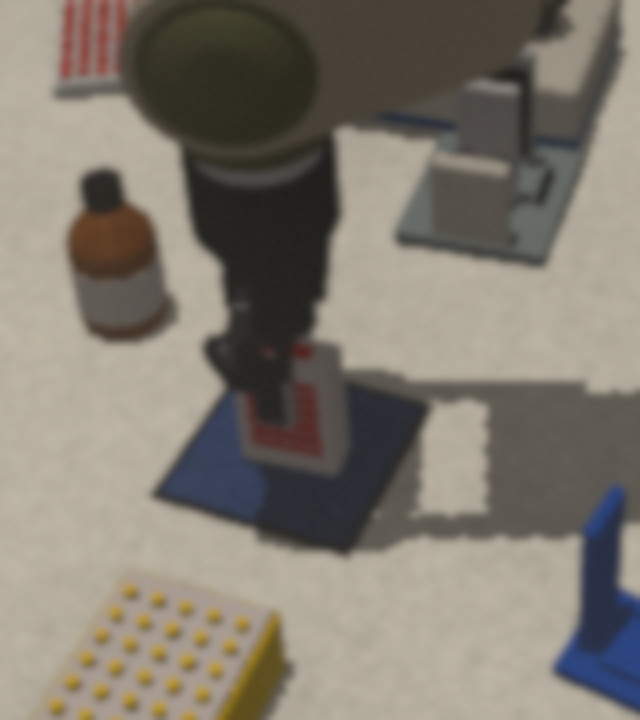

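```bash
python3 -m creep '[[[0,0,0,0,0,-0.014,0],[0,0,0,0,0,-0.006,0],[0,0,0,0,0,0,0]]]'
```

```text
clock: 7.7
tool_pos: [0.6503, 0.1802, 0.0432]
tcp_rot: [0.249, 3.127, 0.004]
force: [-0.4, 0.2, -0.6]
finger_gap: 0.0238
```

```bash
python3 -m creep '[[[0,0,0,0,0,-0.008,0],[0,0,0,0,0,-0.006,0],[0,0,0,0,0,0,0]]]'
```

```text
clock: 8.07
tool_pos: [0.6506, 0.1802, 0.042]
tcp_rot: [0.249, 3.126, 0.004]
force: [-0.5, -0.2, -1.5]
finger_gap: 0.0237
```

```bash
python3 -m creep '[[[0,0,0,0,0,-0.012,0],[0,0,0,0,0,-0.006,0],[0,0,0,0,0,0,0]]]'
```

```text
clock: 8.45
tool_pos: [0.651, 0.1802, 0.0419]
tcp_rot: [0.249, 3.123, 0.004]
force: [0.8, 0.5, -1.2]
finger_gap: 0.0236
```

```bash
python3 -m creep '[[[0,0,0,0,0,0,25],[0,0,0,0,0,0,60],[0,0,0,0,0,0,100],[0,0,0,0,0,0,100]]]'
```

```text
clock: 8.95
tool_pos: [0.6512, 0.1802, 0.0412]
tcp_rot: [0.249, 3.123, 0.004]
force: [0.3, -0.2, 0.0]
finger_gap: 0.0769
```

```bash
python3 -m creep '[[[0,0,0,0,0,0.1,100],[0,0,0,0,0,0.25,100],[0,0,0,0,0,0.25,100],[0,0,0,0,0,0.25,100],[0,0,-0.08,0,0,0.1,100]]]'
python3 -m creep '[[[0,0,-0.115,0,0,0,100],[0,0,-0.115,0,0,0,100],[0,0,-0.115,0,0,0,100],[0,0,-0.115,0,0,0,100],[0,0,-0.115,0,0,0,100]]]'
python3 -m creep '[[[0,0,-0.115,0,0,0,100],[0,0,-0.115,0,0,0,100],[0,0,-0.1,0,0,0,100],[0,0,0,0,0,0,100]]]'
python3 - <<'E'
from h import *
s=manip.read_state();M=R.from_rotvec(s['tcp_rot']).as_matrix();print(M.round(4),s['tool_pos'],s['joints']);print(np.degrees(np.arctan2(M[1,1],M[0,1])))
shot('wrist','w4')
E
```

```text
clock: 9.57
tool_pos: [0.6494, 0.1799, 0.2345]
tcp_rot: [0.45, 3.106, 0.004]
force: [0.1, -0.9, -0.8]
finger_gap: 0.0857
clock: 10.2
tool_pos: [0.6498, 0.1799, 0.2371]
tcp_rot: [1.796, 2.567, 0.001]
force: [-0.3, -0.4, 0.6]
finger_gap: 0.0855
clock: 10.7
tool_pos: [0.6497, 0.1799, 0.2367]
tcp_rot: [2.411, 2.001, -0.004]
force: [0.3, 0.2, 0.3]
finger_gap: 0.0857
[[ 0.184   0.9829  0.0034]
 [ 0.9829 -0.184  -0.0078]
 [-0.007   0.0047 -1.    ]] [0.6496795  0.17992133 0.23669518] [ 0.09809838  0.60650771  0.89150916 -0.00807445  1.64097598  0.28257939]
-10.602071549876742
```

View pics/w4.png

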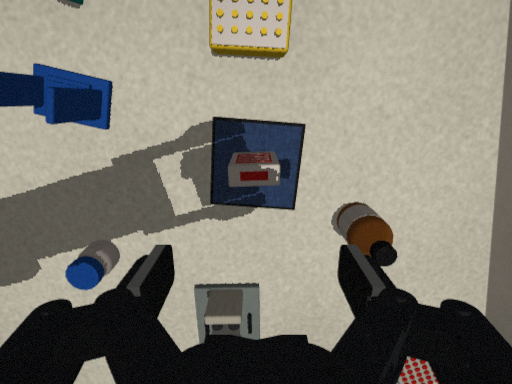

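Run:
```python
from h import *
shot('wrist','w5',(140,200,215,295),9)
```

```text
(no output)
```

View pics/w5.png

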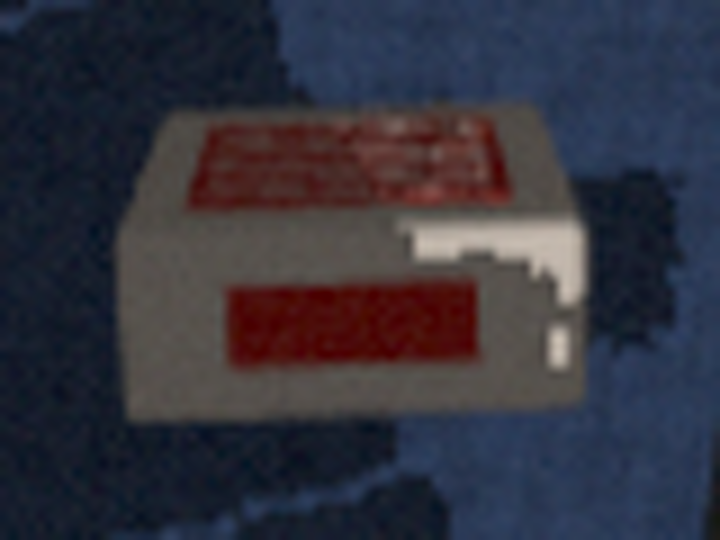

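Run:
```python
from h import *
K=cam('wrist');s=manip.read_state()
f=lambda x,y,z: onz(K,[140+y/9,215+x/9],z)[:2]
p=np.array([f(*a,.083) for a in [(118,232),(588,218),(582,406),(126,422)]])
print(p.mean(0))
for i,j in((0,1),(3,2),(3,0),(2,1)):
    d=p[j]-p[i];print(np.linalg.norm(d),np.degrees(np.arctan2(d[1],d[0])))
p=np.array([f(*a,.083) for a in [(228,290),(475,282),(480,357),(230,368)]]);print(p.mean(0))
M=R.from_rotvec(s['tcp_rot']).as_matrix();print(s['tool_pos'],M[:,2],np.degrees(np.arctan2(M[1,1],M[0,1])))
```

```text
[0.64902542 0.179807  ]
0.05556337490927696 -8.75562352616905
0.05521898777817665 -8.421323343608696
0.023507190556151667 80.20172972680825
0.02319400469613454 79.33429966551971
[0.64891745 0.17934836]
[0.64967115 0.17993506 0.23676254] [ 0.00348379 -0.0077354  -0.99996401] -10.49003306000602
```

```bash
python3 -m creep '[[[-0.004,-0.002,0.016,0,0,-0.25,100],[0,0,0,0,0,-0.25,100],[0,0,0,0,0,-0.1,100],[0,0,0,0,0,0,100]]]'
python3 - <<'E'
from h import *
s=manip.read_state();M=R.from_rotvec(s['tcp_rot']).as_matrix();print(s['tool_pos'],M[:,2],np.degrees(np.arctan2(M[1,1],M[0,1])))
E
```

```text
clock: 11.3
tool_pos: [0.6496, 0.1799, 0.1144]
tcp_rot: [2.365, 2.042, -0.003]
force: [0.6, 0.2, -0.3]
finger_gap: 0.0851
[0.64960339 0.17992277 0.11440541] [ 0.00975998 -0.01375495 -0.99985776] -8.366554794342838
```

```bash
python3 -m creep '[[[0.009,0.006,-0.005,0,0,-0.15,100],[0,0,0,0,0,-0.15,100],[0,0,0,0,0,-0.07,100],[0,0,0,0,0,0,100]]]'
python3 - <<'E'
from h import *
s=manip.read_state();M=R.from_rotvec(s['tcp_rot']).as_matrix();print(s['tool_pos'],M[:,2],np.degrees(np.arctan2(M[1,1],M[0,1])))
E
```

```text
clock: 11.8
tool_pos: [0.6525, 0.1802, 0.0443]
tcp_rot: [2.377, 2.047, 0.013]
force: [1.0, 0.6, 0.5]
finger_gap: 0.0853
[0.65248056 0.18021444 0.04430226] [ 0.00931676  0.00167307 -0.9999552 ] -8.53139267269448
```

```bash
python3 -m creep '[[[-0.001,0.006,-0.003,-0.018,0,-0.05,100],[0,0,0,0,0,0,100]]]'
python3 - <<'E'
from h import *
s=manip.read_state();M=R.from_rotvec(s['tcp_rot']).as_matrix();print(s['tool_pos'],M[:,2],np.degrees(np.arctan2(M[1,1],M[0,1])))
E
```

```text
clock: 12.05
tool_pos: [0.6496, 0.1804, 0.036]
tcp_rot: [2.384, 2.044, 0.004]
force: [-0.6, -0.5, 0.1]
finger_gap: 0.0855
[0.6496403  0.18041301 0.03600154] [ 2.73336152e-03  2.61932910e-04 -9.99996230e-01] -8.77951872780023
```

```bash
python3 -m creep '[[[0,0,0,0,0,0,70],[0,0,0,0,0,0,40],[0,0,0,0,0,0,0],[0,0,0,0,0,0,0]]]' 40
python3 - <<'E'
from h import *
s=manip.read_state();M=R.from_rotvec(s['tcp_rot']).as_matrix();print(s['tool_pos'],M[:,2],np.degrees(np.arctan2(M[1,1],M[0,1])))
E
```

```text
clock: 12.55
tool_pos: [0.6502, 0.1805, 0.0375]
tcp_rot: [2.383, 2.043, 0.006]
force: [0.4, 0.3, -0.9]
finger_gap: 0.0557
[0.65019705 0.1805415  0.03745943] [ 4.88288529e-03  4.67014390e-04 -9.99987970e-01] -8.763202953398151
```

```bash
python3 - <<'E'
import cv2
im=cv2.imread('pics/wrist0.png')[155:275,220:320]
cv2.imwrite('pics/w0z.png',cv2.resize(im,None,fx=5,fy=5,interpolation=cv2.INTER_CUBIC))
E
python3 -m creep '[[[0,0,0,0,0,0.1,0],[0,0,0,0,0,0.22,0],[0,0,0,0,0,0.22,0],[0,0,0,0,0,0.25,0],[0,0,0,0,0,0,0]]]' 40
```

```text
clock: 13.18
tool_pos: [0.6488, 0.1803, 0.1989]
tcp_rot: [2.384, 2.044, 0.002]
force: [0.8, -0.7, -2.2]
finger_gap: 0.0557
```

View pics/w0z.png

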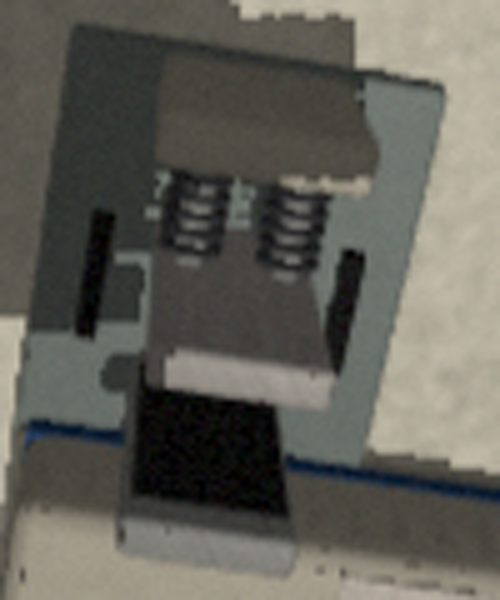

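Run:
```python
from h import *
p=manip.camera_params('wrist');Kc=cam('scene')[0]*0
Kc=np.array([[p['fx'],0,p['cx']],[0,p['fy'],p['cy']],[0,0,1]])
W=np.eye(4);W[:3,:3]=R.from_rotvec([-2.22059437,-2.22054108,.00130026]).as_matrix();W[:3,3]=[.549696,.000067,.230706]
KT=(Kc,W@np.array(p['mount']))
f=lambda x,y,z: onz(KT,[155+y/5,220+x/5],z)[:2]
def seg(n,a,b,z):
    A=f(*a,z);B=f(*b,z);d=B-A;print(n,A.round(4),B.round(4),'mid',((A+B)/2).round(4),'len %.4f ang %.2f'%(np.linalg.norm(d),np.degrees(np.arctan2(d[1],d[0]))))
seg('base far',(75,28),(443,88),.012)
seg('base right',(443,88),(362,465),.012)
seg('base left',(75,28),(22,420),.012)
seg('lipL in',(114,212),(97,335),.018)
seg('lipR in',(343,250),(330,372),.018)
seg('lipL out',(94,209),(76,335),.018)
seg('lipR out',(366,252),(346,372),.018)
seg('plate +y',(148,348),(333,376),.1)
seg('plate -y',(148,386),(330,408),.1)
seg('jaw +y',(120,515),(296,543),.1)
seg('jaw -y',(117,550),(292,575),.1)
seg('block +y',(163,55),(365,78),.07)
seg('block -y',(160,175),(372,190),.07)
```

```text
base far [0.5229 0.0041] [ 0.6187 -0.0117] mid [ 0.5708 -0.0038] len 0.0971 ang -9.35
base right [ 0.6187 -0.0117] [ 0.6021 -0.1222] mid [ 0.6104 -0.0669] len 0.1118 ang -98.59
base left [0.5229 0.0041] [ 0.5056 -0.1081] mid [ 0.5142 -0.052 ] len 0.1135 ang -98.77
lipL in [ 0.5326 -0.044 ] [ 0.5275 -0.0794] mid [ 0.5301 -0.0617] len 0.0357 ang -98.17
lipR in [ 0.5935 -0.0546] [ 0.5913 -0.0903] mid [ 0.5924 -0.0725] len 0.0357 ang -93.63
lipL out [ 0.5273 -0.0432] [ 0.5218 -0.0794] mid [ 0.5246 -0.0613] len 0.0366 ang -98.66
lipR out [ 0.5997 -0.0552] [ 0.5956 -0.0903] mid [ 0.5977 -0.0727] len 0.0353 ang -96.55
plate +y [ 0.5433 -0.0461] [ 0.5824 -0.0525] mid [ 0.5628 -0.0493] len 0.0396 ang -9.30
plate -y [ 0.5433 -0.0549] [ 0.582 -0.06 ] mid [ 0.5626 -0.0574] len 0.0391 ang -7.50
jaw +y [ 0.537  -0.0859] [ 0.5756 -0.0928] mid [ 0.5563 -0.0894] len 0.0393 ang -10.17
jaw -y [ 0.5362 -0.0947] [ 0.5749 -0.101 ] mid [ 0.5556 -0.0978] len 0.0392 ang -9.21
block +y [0.5462 0.01  ] [0.5905 0.0049] mid [0.5684 0.0074] len 0.0445 ang -6.56
block -y [ 0.5455 -0.0175] [ 0.5931 -0.0209] mid [ 0.5693 -0.0192] len 0.0477 ang -4.16
```

```bash
python3 -m creep '[[[0,0,0,-0.07,-0.21,0,0],[0,0,0,-0.07,-0.22,0,0],[0,0,0,-0.07,-0.22,0,0],[0,0,0,-0.07,-0.21,0,0],[0,0,0,-0.07,-0.21,0,0]]]' 40
python3 -m creep '[[[0,0,0,-0.06,-0.17,0,0],[0,0,0,0,0,0,0],[0,0,0,0,0,0,0]]]'
cat > st.py <<'E'
from h import *
s=manip.read_state();M=R.from_rotvec(s['tcp_rot']).as_matrix();z=M[:,2]
print('pos',s['tool_pos'].round(4),'yawy %.2f'%np.degrees(np.arctan2(M[1,1],M[0,1])),'tiltfix wx %.4f wy %.4f'%(-z[1]/1.571,z[0]/1.571),'F',s['force'].round(1),'T',s['wrist_torque'].round(3),'gap %.4f t %.2f'%(s['finger_gap'],s['clock']))
E
python3 st.py
```

```text
clock: 13.8
tool_pos: [0.5746, -0.0366, 0.1932]
tcp_rot: [-2.376, -2.048, 0.006]
force: [0.8, -0.0, -1.2]
finger_gap: 0.0559
clock: 14.18
tool_pos: [0.5604, -0.0735, 0.1905]
tcp_rot: [-2.377, -2.04, 0.009]
force: [0.6, 0.0, -1.5]
finger_gap: 0.0554
pos [ 0.5604 -0.0735  0.1905] yawy -8.71 tiltfix wx -0.0019 wy -0.0067 F [ 0.6  0.  -1.5] T [-0.02  -0.019 -0.015] gap 0.0554 t 14.18
```

```bash
python3 -m creep '[[[-0.002,-0.007,-0.003,0.003,0.003,-0.1,0],[0,0,0,0,0,-0.12,0],[0,0,0,0,0,0,0]]]' 40
python3 st.py
python3 - <<'E'
from h import *
shot('wrist','w6',(120,320,180,340),4)
shot('side','s6',(90,220,200,330),5)
shot('scene','c6',(100,220,140,280),5)
E
```

```text
clock: 14.55
tool_pos: [0.5616, -0.0696, 0.1447]
tcp_rot: [-2.384, -2.045, -0.001]
force: [-0.3, 0.3, -0.7]
finger_gap: 0.056
pos [ 0.5616 -0.0696  0.1447] yawy -8.77 tiltfix wx -0.0004 wy 0.0000 F [-0.3  0.3 -0.7] T [ 0.009 -0.017  0.021] gap 0.0560 t 14.55
```

View pics/w6.png

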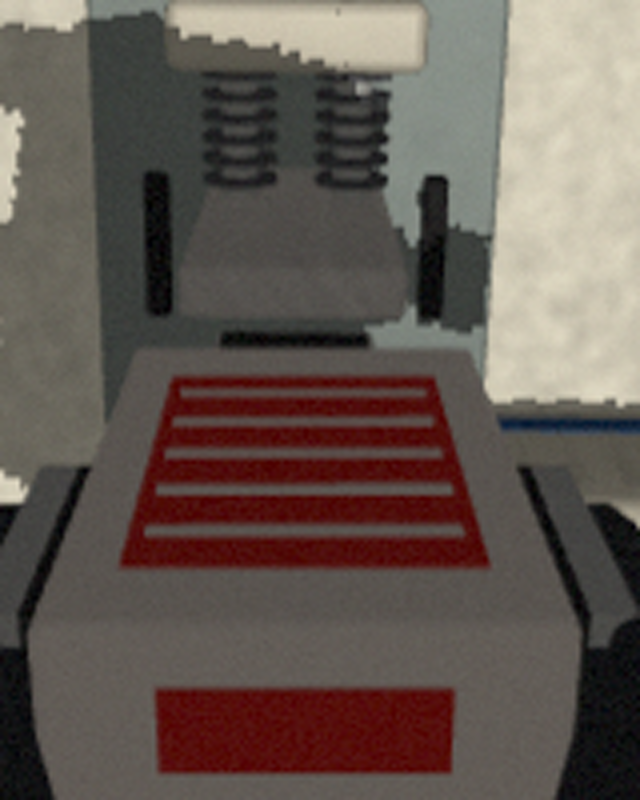

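View pics/s6.png

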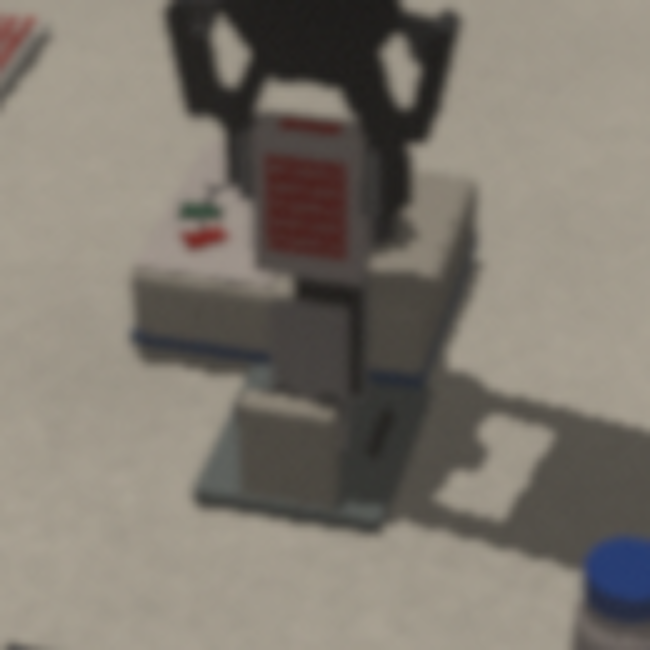

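View pics/c6.png

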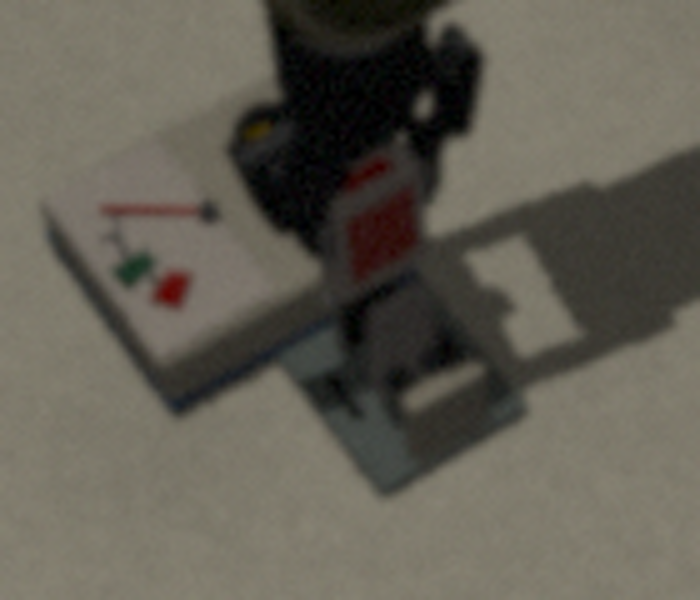

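Run:
```python
from h import *
KT=cam('wrist')
print(manip.read_state()['tool_pos'])
f=lambda x,y,z: onz(KT,[120+y/4,180+x/4],z)[:2]
def seg(n,a,b,z):
    A=f(*a,z);B=f(*b,z);d=B-A;print(n,A.round(4),B.round(4),'mid',((A+B)/2).round(4),'len %.4f ang %.2f'%(np.linalg.norm(d),np.degrees(np.arctan2(d[1],d[0]))))
seg('plate +y',(190,266),(400,268),.1)
seg('plate -y',(180,316),(408,320),.1)
seg('cass bot',(135,352),(475,355),.1102)
seg('cass top',(30,620),(582,622),.1902)
seg('lipL in',(170,173),(171,314),.018)
seg('lipR in',(421,178),(419,318),.018)
seg('block +y',(168,2),(428,2),.07)
seg('block -y',(165,70),(426,70),.07)
seg('jawtopblack',(222,345),(370,346),.1)
```

```text
[ 0.56272068 -0.0704719   0.14706436]
plate +y [ 0.5467 -0.0471] [ 0.5829 -0.0531] mid [ 0.5648 -0.0501] len 0.0367 ang -9.40
plate -y [ 0.5433 -0.0559] [ 0.5831 -0.0629] mid [ 0.5632 -0.0594] len 0.0404 ang -9.91
cass bot [ 0.5362 -0.0577] [ 0.593  -0.0672] mid [ 0.5646 -0.0625] len 0.0576 ang -9.40
cass top [ 0.5366 -0.0562] [ 0.5922 -0.0652] mid [ 0.5644 -0.0607] len 0.0564 ang -9.19
lipL in [ 0.5346 -0.0463] [ 0.528 -0.082] mid [ 0.5313 -0.0641] len 0.0363 ang -100.38
lipR in [ 0.5948 -0.0569] [ 0.5899 -0.0927] mid [ 0.5924 -0.0748] len 0.0362 ang -97.71
block +y [ 0.5478 -0.004 ] [ 0.5961 -0.0114] mid [ 0.572  -0.0077] len 0.0489 ang -8.75
block -y [ 0.5448 -0.0163] [ 0.5943 -0.0239] mid [ 0.5696 -0.0201] len 0.0500 ang -8.77
jawtopblack [ 0.5497 -0.0625] [ 0.5758 -0.0667] mid [ 0.5627 -0.0646] len 0.0264 ang -9.27
```

```bash
python3 -m creep '[[[0,0,-0.004,-0.011,-0.009,-0.02,0],[0,0,0,0,0,-0.02,0],[0,0,0,0,0,0,0]]]' 40
python3 st.py
```

```text
clock: 15.08
tool_pos: [0.561, -0.0724, 0.1401]
tcp_rot: [2.387, 2.033, 0.007]
force: [0.3, -0.6, -0.9]
finger_gap: 0.0556
pos [ 0.561  -0.0724  0.1401] yawy -9.17 tiltfix wx 0.0013 wy 0.0048 F [ 0.3 -0.6 -0.9] T [-0.016 -0.015  0.015] gap 0.0556 t 15.07
```

```bash
python3 -m creep '[[[0.001,0.005,0,0,0,-0.04,0],[0,0,0,0,0,-0.04,0],[0,0,0,0,0,0,0]]]' 40
python3 st.py
```

```text
clock: 15.45
tool_pos: [0.5609, -0.0724, 0.1228]
tcp_rot: [-2.392, -2.036, 0.002]
force: [0.1, -1.3, -1.5]
finger_gap: 0.0557
pos [ 0.5609 -0.0724  0.1228] yawy -9.18 tiltfix wx 0.0002 wy -0.0008 F [ 0.1 -1.3 -1.5] T [-0.052 -0.034  0.016] gap 0.0557 t 15.45
```

```bash
python3 - <<'E'
from h import *
shot('wrist','w7',(100,320,170,350),4)
shot('side','s7',(110,200,220,310),7)
E
python3 st.py
```

```text
pos [ 0.5613 -0.0725  0.1235] yawy -9.18 tiltfix wx 0.0004 wy 0.0000 F [-0.4  0.9 -1.1] T [-0.018  0.024  0.001] gap 0.0558 t 15.55
```

View pics/w7.png

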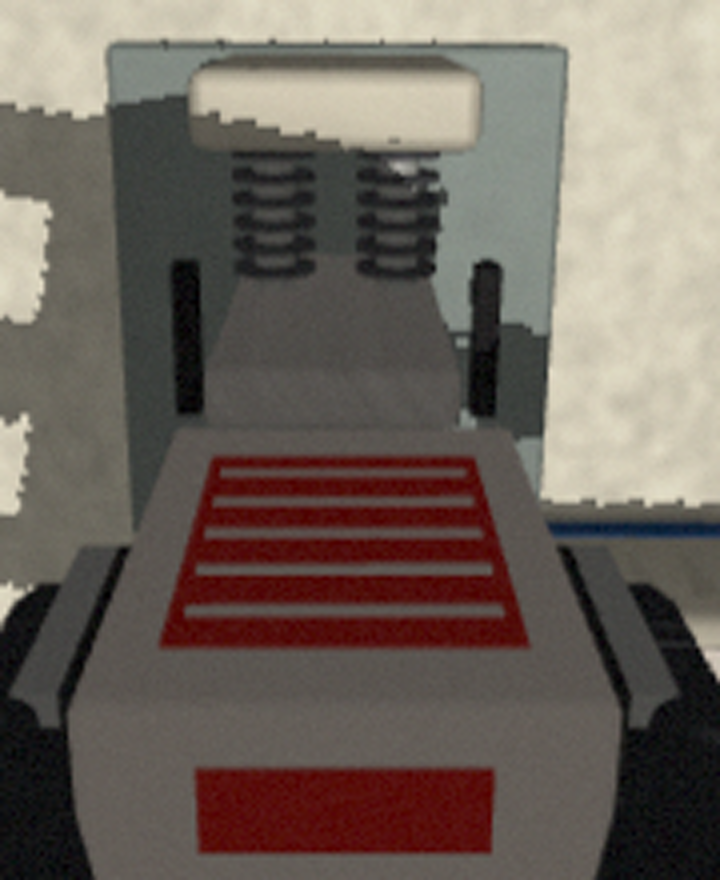

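View pics/s7.png

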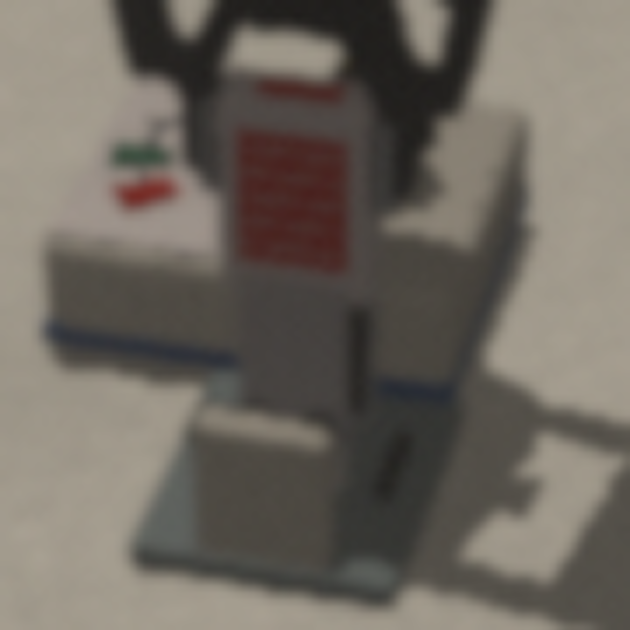

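Run:
```python
from h import *
KT=cam('wrist')
f=lambda x,y,z: onz(KT,[100+y/4,170+x/4],z)[:2]
yc=np.array([.158,.987]);xc=np.array([.987,-.158]);N=np.array([.5609,-.0695])
def seg(n,a,b,z):
    A=f(*a,z);B=f(*b,z);d=B-A;m=(A+B)/2-N;print(n,'clamp mid x %.4f y %.4f'%(m@xc,m@yc),'len %.4f ang %.2f'%(np.linalg.norm(d),np.degrees(np.arctan2(d[1],d[0]))))
seg('plate +y',(214,366),(456,368),.1)
seg('plate -y',(203,428),(460,430),.1)
seg('cass top',(70,704),(620,704),.169)
seg('lipL in',(199,262),(202,412),.018)
seg('lipR in',(472,262),(470,412),.018)
seg('base far',(110,45),(567,47),.012)
seg('label',(195,810),(495,810),.169)
```

```text
plate +y clamp mid x -0.0003 y 0.0214 len 0.0373 ang -9.63
plate -y clamp mid x -0.0008 y 0.0112 len 0.0403 ang -9.61
cass top clamp mid x 0.0011 y 0.0082 len 0.0549 ang -9.15
lipL in clamp mid x -0.0314 y 0.0019 len 0.0356 ang -100.21
lipR in clamp mid x 0.0302 y 0.0018 len 0.0356 ang -97.87
base far clamp mid x 0.0001 y 0.0658 len 0.0985 ang -9.36
label clamp mid x 0.0011 y -0.0045 len 0.0310 ang -9.15
```

```bash
python3 -m creep '[[[0,0,-0.003,-0.008,-0.001,-0.03,0],[0,0,0,0,0,-0.05,0],[0,0,0,0,0,-0.05,0],[0,0,0,0,0,0,0]]]' 40
python3 st.py
```

```text
clock: 16.05
tool_pos: [0.5594, -0.0727, 0.0956]
tcp_rot: [2.397, 2.03, -0.001]
force: [0.1, -0.3, -0.8]
finger_gap: 0.0557
pos [ 0.5594 -0.0727  0.0956] yawy -9.47 tiltfix wx 0.0004 wy -0.0001 F [ 0.1 -0.3 -0.8] T [ 0.003 -0.001  0.062] gap 0.0557 t 16.05
```

```bash
python3 -m creep '[[[0,0,0,0,0,-0.05,0],[0,0,0,0,0,-0.06,0],[0,0,0,0,0,-0.05,0],[0,0,0,0,0,0,0]]]' 40
python3 st.py
```

```text
clock: 16.55
tool_pos: [0.5593, -0.0727, 0.0611]
tcp_rot: [-2.397, -2.031, 0.001]
force: [0.8, -0.3, -0.7]
finger_gap: 0.0557
pos [ 0.5593 -0.0727  0.0611] yawy -9.47 tiltfix wx 0.0003 wy -0.0004 F [ 0.8 -0.3 -0.7] T [ 0.01  -0.01   0.045] gap 0.0557 t 16.55
```

```bash
python3 -m creep '[[[0,0,0,0,0,-0.03,0],[0,0,0,0,0,-0.03,0],[0,0,0,0,0,0,0]]]' 40
python3 st.py
python3 - <<'E'
from h import *
shot('wrist','w8',(100,320,170,350),4)
E
```

```text
clock: 16.92
tool_pos: [0.5596, -0.0727, 0.0486]
tcp_rot: [2.397, 2.03, -0.001]
force: [0.4, 0.1, -0.6]
finger_gap: 0.0555
pos [ 0.5596 -0.0727  0.0486] yawy -9.47 tiltfix wx 0.0005 wy 0.0001 F [ 0.4  0.1 -0.6] T [-0.022  0.022 -0.029] gap 0.0555 t 16.93
```

View pics/w8.png

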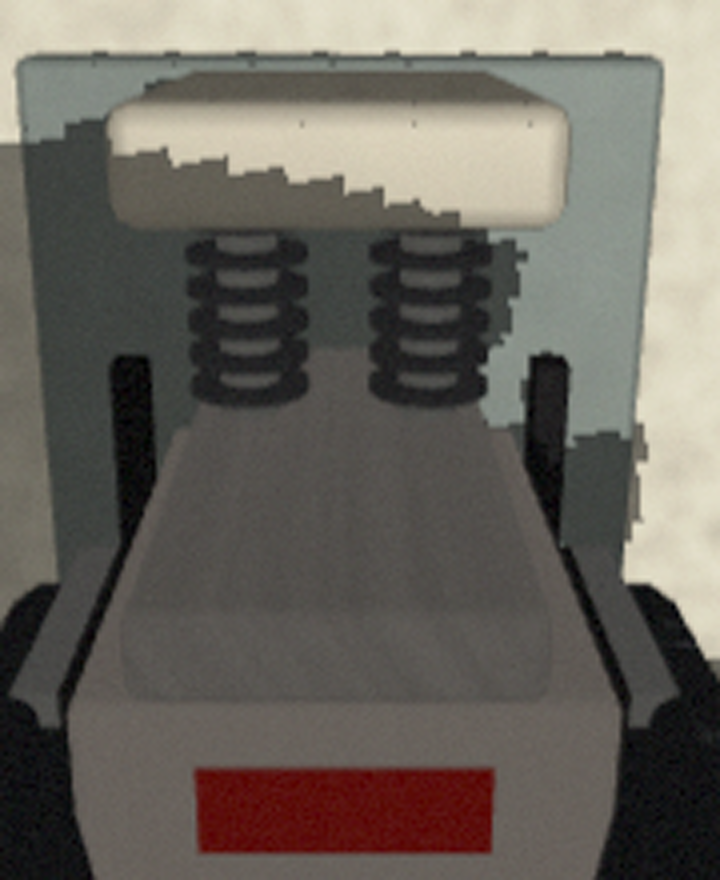

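```bash
python3 -m creep '[[[0,0,0,0,0,-0.015,0],[0,0,0,0,0,-0.012,0],[0,0,0,0,0,-0.006,0],[0,0,0,0,0,0,0]]]' 40
python3 st.py
```

```text
clock: 17.48
tool_pos: [0.56, -0.0729, 0.0464]
tcp_rot: [2.393, 2.028, 0.002]
force: [0.3, -0.6, -1.2]
finger_gap: 0.0557
pos [ 0.56   -0.0729  0.0464] yawy -9.44 tiltfix wx 0.0016 wy 0.0025 F [ 0.3 -0.6 -1.2] T [ 0.034  0.002 -0.035] gap 0.0557 t 17.48
```

```bash
python3 -m creep '[[[0,0,0,0,0,-0.015,0],[0,0,0,0,0,-0.012,0]]]' 40
python3 st.py
```

```text
clock: 17.73
tool_pos: [0.5602, -0.073, 0.0461]
tcp_rot: [2.391, 2.027, 0.003]
force: [-8.6, 2.3, 26.3]
finger_gap: 0.0556
pos [ 0.5602 -0.073   0.0461] yawy -9.42 tiltfix wx 0.0024 wy 0.0039 F [-8.6  2.3 26.3] T [ 0.576  2.148 -0.011] gap 0.0556 t 17.73
```

```bash
python3 -m creep '[[[0.001,0.002,0,0,0,0.006,0],[0,0,0,0,0,0,80],[0,0,0,0,0,0,100],[0,0,0,0,0,0,100]]]' 40
python3 st.py
```

```text
clock: 18.23
tool_pos: [0.5604, -0.0731, 0.047]
tcp_rot: [2.393, 2.029, 0.002]
force: [0.3, 0.9, -0.4]
finger_gap: 0.0856
pos [ 0.5604 -0.0731  0.047 ] yawy -9.42 tiltfix wx 0.0016 wy 0.0022 F [ 0.3  0.9 -0.4] T [ 0.022  0.013 -0.01 ] gap 0.0856 t 18.23
```

```bash
python3 -m creep '[[[0,0,0,0,0,0.1,100],[0,0,0,0,0,0.25,100],[0,0,0,0,0,0.28,100],[0,0,0,-0.02,-0.1,0.25,100],[0,0,0,-0.03,-0.25,0.05,100]]]'
python3 -m creep '[[[0,0,0.1,-0.03,-0.18,0,100],[0,0,0.1,0,0,0,100],[0,0,0,0,0,0,100]]]'
python3 st.py
python3 - <<'E'
from h import *
shot('wrist','w9')
shot('side','s9',(90,220,200,330),5)
E
```

```text
clock: 18.85
tool_pos: [0.549, -0.1417, 0.2368]
tcp_rot: [2.391, 2.037, -0.002]
force: [0.6, 0.4, -0.5]
finger_gap: 0.0854
clock: 19.23
tool_pos: [0.5425, -0.182, 0.2374]
tcp_rot: [2.038, 2.388, -0.002]
force: [-0.8, 0.3, 1.5]
finger_gap: 0.0862
pos [ 0.5425 -0.182   0.2374] yawy 9.05 tiltfix wx 0.0016 wy 0.0008 F [-0.8  0.3  1.5] T [-0.042  0.032 -0.034] gap 0.0862 t 19.23
```

View pics/w9.png

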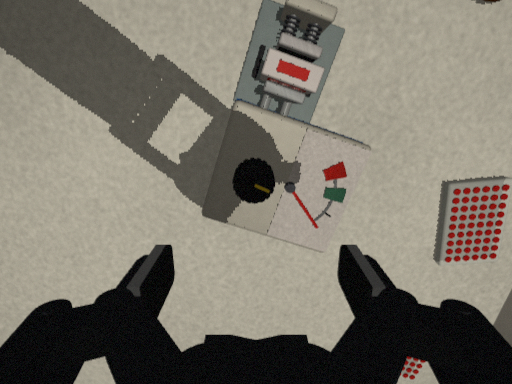

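View pics/s9.png

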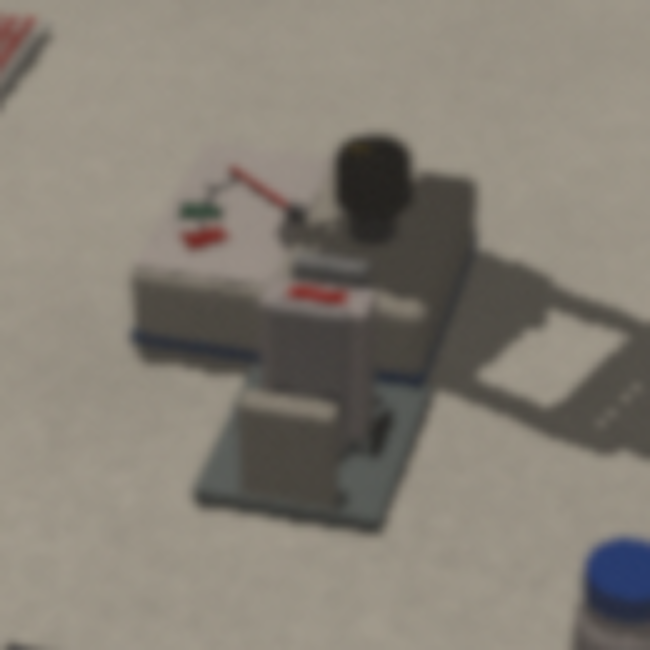

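```bash
cat > needle.py <<'E'
from h import *
# pivot: nest + .045 xc - .118 yc
yaw=np.radians(-9.3)
N=np.array([.5609,-.0697]);xc=np.array([np.cos(yaw),np.sin(yaw)]);yc=np.array([-xc[1],xc[0]])
P=N+.045*xc-.118*yc
def needle(c,name=None):
    KT,im=shot(c)
    if name: cv2.imwrite(f'pics/{name}.png',im[:,:,::-1])
    # warp the dial plane z=.064 to clamp-aligned top view, 0.25 mm/px, centre = pivot
    S=70;s=.0005
    src=[];dst=[]
    for a,b in((-1,-1),(1,-1),(1,1),(-1,1)):
        w=P+.0875*(a*xc+b*yc); r=proj(KT,[w[0],w[1],.064]); src.append(r[::-1]); dst.append([175+a*175,175-b*175])
    H=cv2.getPerspectiveTransform(np.float32(src),np.float32(dst))
    o=cv2.warpPerspective(im,H,(351,351),flags=cv2.INTER_CUBIC)
    if name: cv2.imwrite(f'pics/{name}_d.png',cv2.resize(o,(702,702))[:,:,::-1])
    f=o.astype(int);m=(f[:,:,0]>60)&(f[:,:,0]>1.9*f[:,:,1])&(f[:,:,0]>1.9*f[:,:,2])
    ys,xs=np.nonzero(m);X=(xs-175)*s;Y=(175-ys)*s;r=np.hypot(X,Y);a=np.arctan2(Y,X)+.65
    k=(r>.015)&(r<.042)&(abs(a)<2)
    print(c,'n',k.sum(),'needle %.3f'%np.median(a[k]) if k.sum()>5 else 'none')
    return o
E
python3 - <<'E'
from needle import *
KT=cam('wrist')
print('knob',onz(KT,[180,254],.112), 'pivot pred',P,'seen',onz(KT,[187,290],.066))
print([ (d['p'],onz(KT,d['location'],.112).round(4)) for d in (manip.grab_frame('wrist'),manip.place_of('knob_top','wrist'))[1][:1]])
needle('wrist','n1');needle('scene','n2');needle('side','n3')
E
```

```text
knob [ 0.54039091 -0.17834557  0.112     ] pivot pred [ 0.58623926 -0.19342115] seen [ 0.58454002 -0.19279039  0.066     ]
[(0.79, array([ 0.5399, -0.1846,  0.112 ]))]
wrist n 441 needle -0.045
scene n 0 none
side n 0 none
```

View pics/n1_d.png

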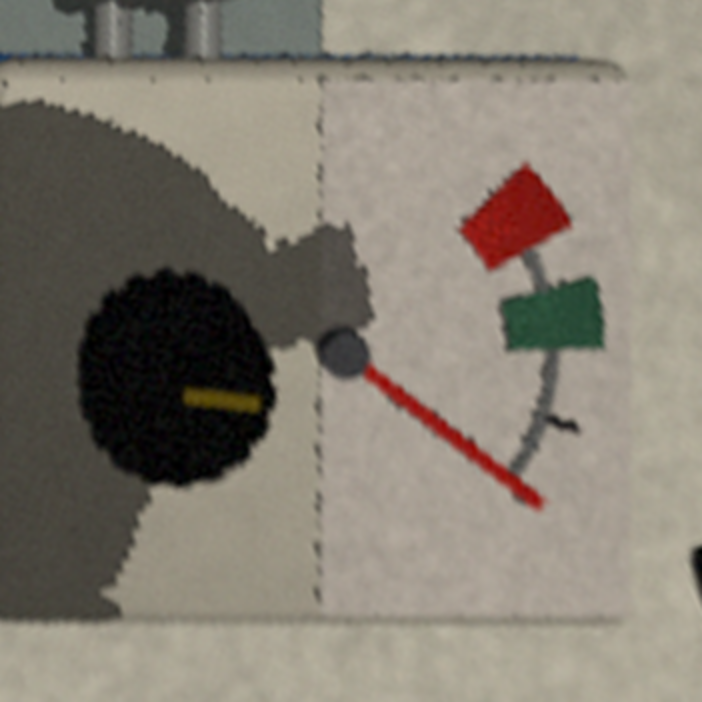

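View pics/n2_d.png

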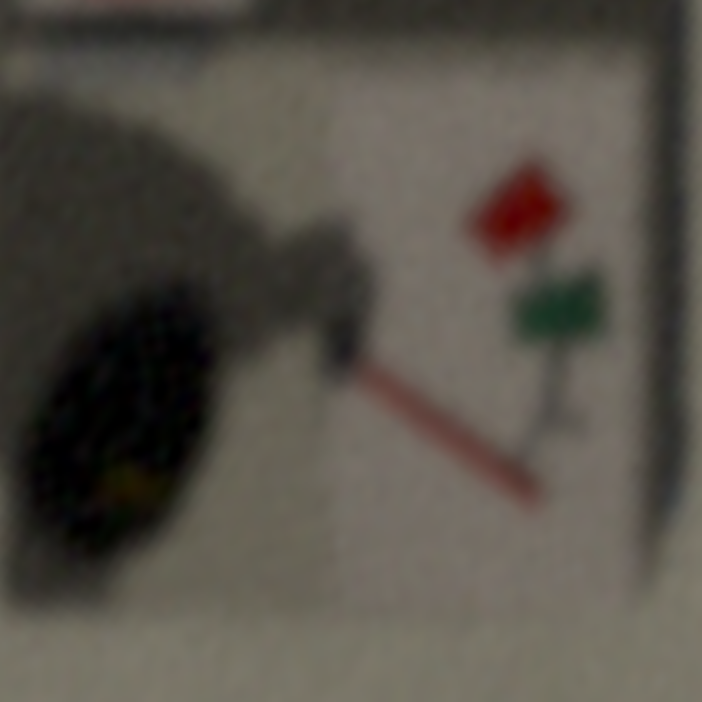

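View pics/n3_d.png

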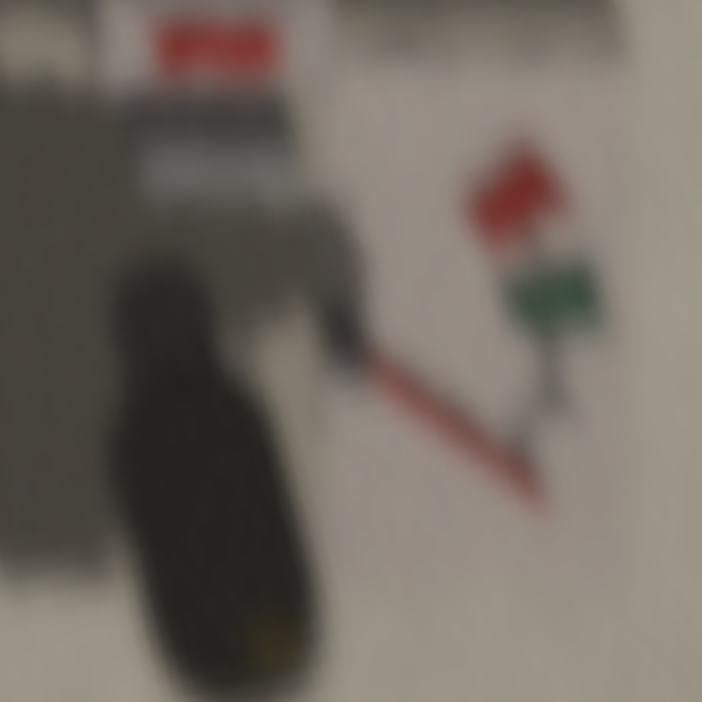

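```bash
python3 -m creep '[[[0.001,0.001,0.115,0,-0.003,-0.05,100],[0,0,0.115,0,0,-0.05,100],[0,0,0.115,0,0,-0.05,100],[0,0,0.115,0,0,-0.05,100],[0,0,0.115,0,0,-0.05,100]]]' 30
python3 -m creep '[[[0,0,0.1,0,0,-0.05,100],[0,0,0,0,0,0,100],[0,0,0,0,0,0,100]]]'
python3 st.py
python3 - <<'E'
from h import *
print(manip.read_state()['joints'].round(3))
shot('wrist','w10')
E
```

```text
clock: 20.2
tool_pos: [0.5433, -0.1808, 0.1869]
tcp_rot: [0.749, 3.048, 0.001]
force: [-0.6, 0.3, 0.2]
finger_gap: 0.0855
clock: 20.58
tool_pos: [0.5434, -0.1802, 0.1764]
tcp_rot: [0.506, 3.099, 0.001]
force: [0.4, -0.9, 0.9]
finger_gap: 0.0857
pos [ 0.5434 -0.1802  0.1764] yawy 71.44 tiltfix wx -0.0003 wy 0.0013 F [ 0.4 -0.9  0.9] T [-0.071  0.012 -0.036] gap 0.0857 t 20.57
[-5.280e-01  4.630e-01  1.327e+00  1.000e-03  1.350e+00 -1.775e+00]
```

View pics/w10.png

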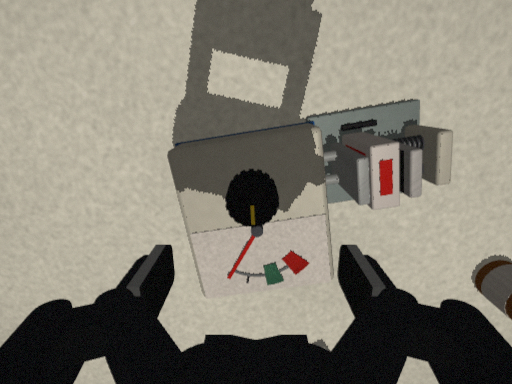

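Run:
```python
from h import *
shot('wrist','w11',(160,240,200,310),7)
KT=cam('wrist')
for c in((.5423,-.1832),(.5415,-.183),(.54,-.1846)): print(c,proj(KT,[*c,.112]), proj(KT,[*c,.08]))
```

```text
(0.5423, -0.1832) [205.88650125 252.10292216] [193.09853082 252.51601027]
(0.5415, -0.183) [204.89698243 252.017637  ] [192.21568311 252.44144072]
(0.54, -0.1846) [203.79087322 249.44946366] [191.22905733 250.18427689]
```

View pics/w11.png

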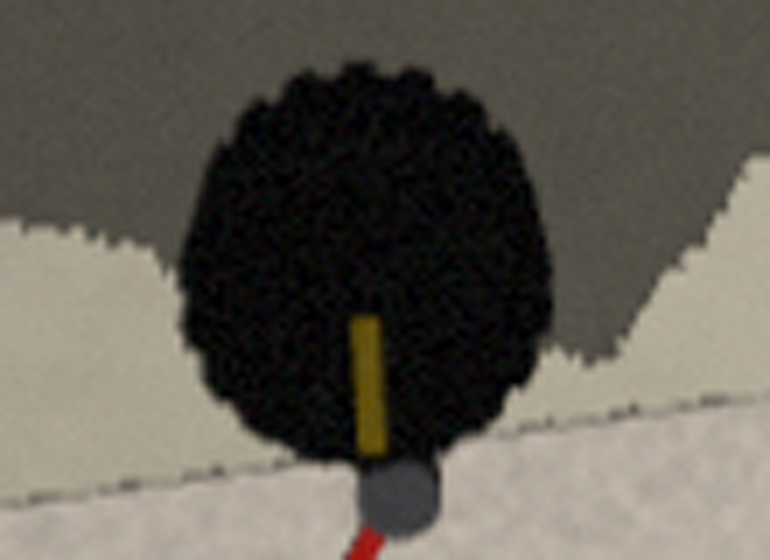

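Run:
```python
from needle import *
KT=cam('wrist')
print(P,onz(KT,[231,257.1],.066),onz(KT,[199.8,252.4],.112),onz(KT,[201,252.4],.112))
```

```text
[ 0.58623926 -0.19342115] [ 0.58505608 -0.19301965  0.066     ] [ 0.53760904 -0.18137401  0.112     ] [ 0.53854306 -0.18168896  0.112     ]
```

```bash
python3 -m creep '[[[0,0.001,0,-0.013,-0.012,-0.15,100],[0,0,0,0,0,-0.15,100],[0,0,0,0,0,-0.1,100],[0,0,0,0,0,0,100]]]' 30
python3 st.py
```

```text
clock: 21.18
tool_pos: [0.5416, -0.1831, 0.0965]
tcp_rot: [0.514, 3.095, -0.002]
force: [-0.2, -0.1, 0.4]
finger_gap: 0.086
pos [ 0.5416 -0.1831  0.0965] yawy 71.15 tiltfix wx 0.0012 wy 0.0029 F [-0.2 -0.1  0.4] T [-0.024 -0.052 -0.038] gap 0.0860 t 21.18
```

```bash
python3 -m creep '[[[0.001,0.003,0,-0.005,0.003,-0.06,100],[0,0,0,0,0,-0.03,80],[0,0,0,0,0,0,60],[0,0,0,0,0,0,60]]]' 30
python3 st.py;  python3 - <<'E'
from h import *
shot('side','s12',(60,190,200,330),5)
E
```

```text
clock: 21.68
tool_pos: [0.5416, -0.183, 0.0797]
tcp_rot: [0.516, 3.096, -0.003]
force: [0.1, 0.7, 1.1]
finger_gap: 0.0511
pos [ 0.5416 -0.183   0.0797] yawy 71.08 tiltfix wx 0.0015 wy 0.0019 F [0.1 0.7 1.1] T [-0.011 -0.016 -0.03 ] gap 0.0511 t 21.68
```

View pics/s12.png

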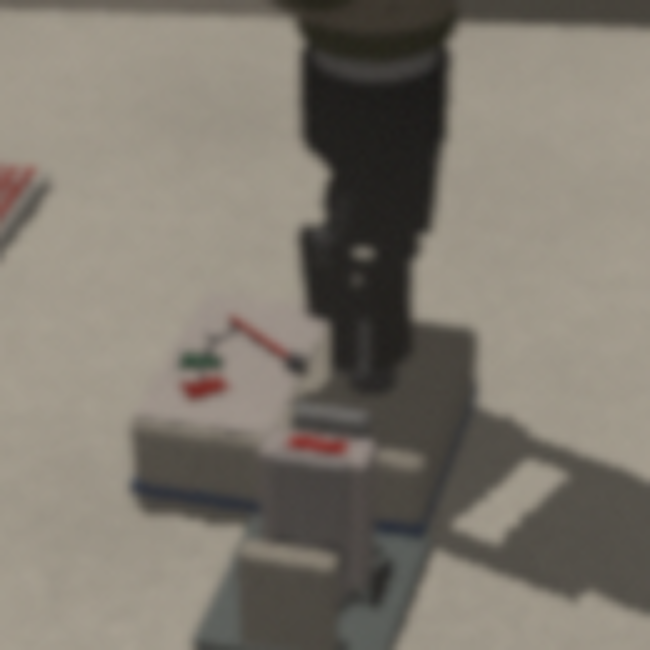

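```bash
python3 -m creep '[[[0,0,0,0,0,0,30],[0,0,0,0,0,0,30]]]' 30
python3 st.py
```

```text
clock: 21.98
tool_pos: [0.5417, -0.1828, 0.0802]
tcp_rot: [0.516, 3.095, -0.002]
force: [0.6, -0.6, -2.9]
finger_gap: 0.0391
pos [ 0.5417 -0.1828  0.0802] yawy 71.08 tiltfix wx 0.0014 wy 0.0023 F [ 0.6 -0.6 -2.9] T [-0.106 -0.053 -0.015] gap 0.0391 t 21.98
```

```bash
python3 -m creep '[[[0,0,-0.1,0,0,0,20],[0,0,-0.1,0,0,0,20],[0,0,-0.1,0,0,0,20],[0,0,-0.1,0,0,0,20],[0,0,-0.1,0,0,0,20]]]' 40
python3 st.py; sed -i 's/>60)&(f\[:,:,0\]>1.9\*f\[:,:,1\])&(f\[:,:,0\]>1.9/>50)\&(f[:,:,0]>1.35*f[:,:,1])\&(f[:,:,0]>1.35/' needle.py
python3 - <<'E'
from needle import *
needle('wrist','n4');needle('scene','n5');needle('side','n6')
E
```

```text
clock: 22.6
tool_pos: [0.541, -0.1837, 0.0802]
tcp_rot: [1.693, 2.644, -0.008]
force: [-1.3, 0.5, 1.1]
finger_gap: 0.0388
pos [ 0.541  -0.1837  0.0802] yawy 24.75 tiltfix wx 0.0034 wy -0.0009 F [-1.3  0.5  1.1] T [0.025 0.102 0.166] gap 0.0388 t 22.60
wrist n 133 needle 1.334
scene n 530 needle -0.056
side n 501 needle 0.011
```

Run:
```python
import cv2,numpy as np
a=cv2.imread('pics/n5.png')[80:220,120:280];b=cv2.imread('pics/n6.png')[60:200,190:350]
o=np.hstack([cv2.resize(x,(400,350),interpolation=cv2.INTER_CUBIC) for x in (a,b)]);cv2.imwrite('pics/c1.png',o)
```

```text
(no output)
```

View pics/c1.png

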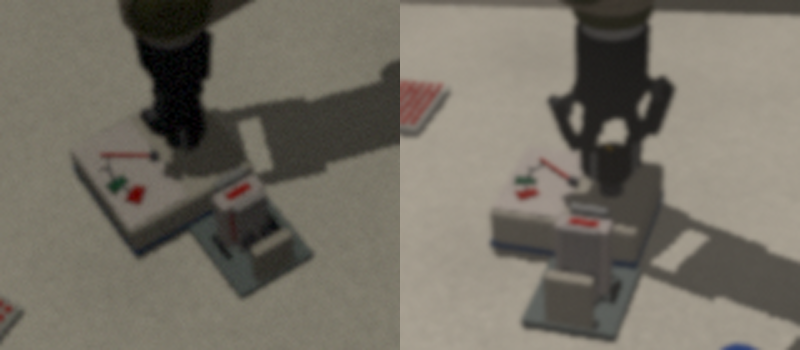

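```bash
python3 -m creep '[[[0.003,-0.001,-0.1,0,0.002,0,20],[0,0,-0.1,0,0,0,20],[0,0,-0.1,0,0,0,20],[0,0,-0.1,0,0,0,20],[0,0,-0.1,0,0,0,20]]]' 40
python3 st.py
python3 - <<'E'
from needle import *
needle('scene','n7');needle('side','n8');print(manip.read_state()['joints'][[0,5]])
E
```

```text
clock: 23.38
tool_pos: [0.5399, -0.1837, 0.0802]
tcp_rot: [-2.572, -1.801, 0.004]
force: [-1.5, 0.4, -0.2]
finger_gap: 0.039
pos [ 0.5399 -0.1837  0.0802] yawy -19.99 tiltfix wx 0.0001 wy -0.0021 F [-1.5  0.4 -0.2] T [-0.003  0.197  0.163] gap 0.0390 t 23.38
scene n 534 needle -0.066
side n 486 needle 0.013
[-0.53467778 -0.18769181]
```

```bash
python3 -m creep '[[[0,-0.002,-0.1,0.003,0,0,20],[0,0,-0.1,0,0,0,20],[0,0,-0.1,0,0,0,20],[0,0,-0.1,0,0,0,20],[0,0,-0.1,0,0,0,20]]]' 40
python3 st.py
python3 - <<'E'
from needle import *
needle('scene','n9');needle('side','n10')
E
```

```text
clock: 24.1
tool_pos: [0.5391, -0.183, 0.0802]
tcp_rot: [-3.06, -0.699, 0.003]
force: [-1.5, 1.5, 0.8]
finger_gap: 0.0393
pos [ 0.5391 -0.183   0.0802] yawy -64.27 tiltfix wx -0.0016 wy -0.0018 F [-1.5  1.5  0.8] T [0.074 0.166 0.151] gap 0.0393 t 24.10
scene n 546 needle 0.304
side n 555 needle 0.373
```

```bash
python3 -m creep '[[[-0.001,-0.001,-0.1,0.003,0,0,20],[0,0,-0.1,0,0,0,20],[0,0,-0.1,0,0,0,20],[0,0,0,0,0,0,20]]]' 40
python3 st.py
python3 - <<'E'
from needle import *
needle('scene','n11');needle('side','n12')
E
```

```text
clock: 24.7
tool_pos: [0.5389, -0.1823, 0.0802]
tcp_rot: [-3.139, 0.003, 0.004]
force: [-1.5, 0.2, 0.0]
finger_gap: 0.0385
pos [ 0.5389 -0.1823  0.0802] yawy -90.11 tiltfix wx -0.0019 wy -0.0015 F [-1.5  0.2  0. ] T [-0.098  0.184 -0.089] gap 0.0385 t 24.70
scene n 549 needle 0.549
side n 233 needle 0.608
```

```bash
python3 -m creep '[[[-0.001,-0.001,-0.1,0.003,0,0,20],[0,0,-0.1,0,0,0,20],[0,0,-0.05,0,0,0,20],[0,0,0,0,0,0,20]]]' 40
python3 st.py
python3 - <<'E'
from needle import *
needle('scene','n13');needle('side','n14')
E
```

```text
clock: 25.3
tool_pos: [0.539, -0.1818, 0.0802]
tcp_rot: [-3.081, 0.601, 0.003]
force: [-1.9, 0.2, 0.3]
finger_gap: 0.0392
pos [ 0.539  -0.1818  0.0802] yawy -112.08 tiltfix wx -0.0019 wy -0.0008 F [-1.9  0.2  0.3] T [ 0.002  0.201 -0.113] gap 0.0392 t 25.30
scene n 518 needle 0.744
side n 262 needle 0.801
```

View pics/n13_d.png

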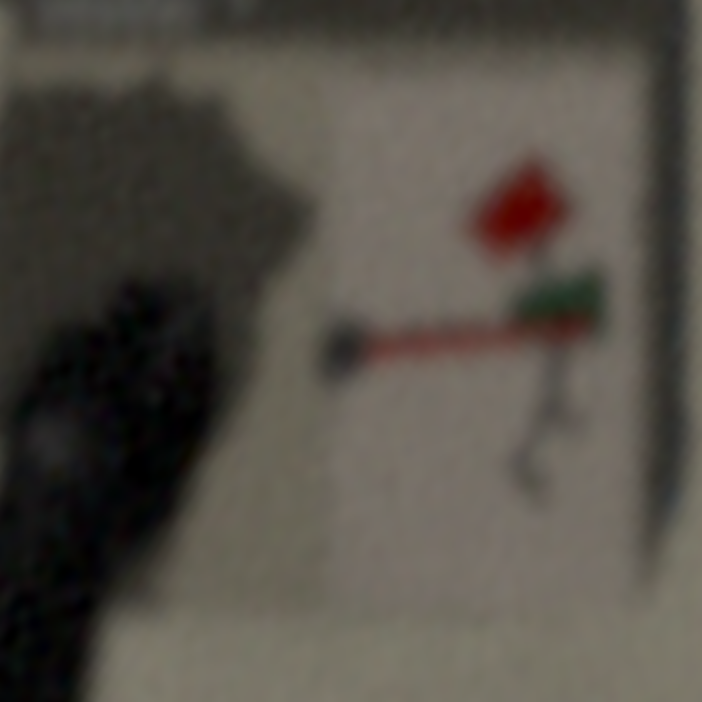

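```bash
python3 -m creep '[[[0,0,0,0,0,0,60],[0,0,0,0,0,0,80],[0,0,0,0,0,0,100],[0,0,0,0,0,0.15,100],[0,0,0,0,0,0.25,100]]]' 40
python3 -m creep '[[[0,0,0,0,0,0.25,100],[0,0,0,0,0,0.1,100],[0,0,0,0,0,0,100]]]'
python3 st.py
python3 - <<'E'
from needle import *
needle('wrist','n15');needle('scene','n16');needle('side','n17')
E
```

```text
clock: 26.02
tool_pos: [0.5381, -0.1816, 0.1588]
tcp_rot: [-3.08, 0.594, 0.012]
force: [0.1, -0.1, -0.7]
finger_gap: 0.0851
clock: 26.4
tool_pos: [0.5388, -0.182, 0.2346]
tcp_rot: [-3.083, 0.593, 0.001]
force: [-0.3, 0.3, -0.9]
finger_gap: 0.0847
pos [ 0.5388 -0.182   0.2346] yawy -111.77 tiltfix wx -0.0015 wy -0.0001 F [-0.3  0.3 -0.9] T [-0.007  0.007  0.028] gap 0.0847 t 26.40
wrist n 565 needle 0.766
scene n 523 needle 0.750
side n 246 needle 0.798
```

View pics/n15_d.png

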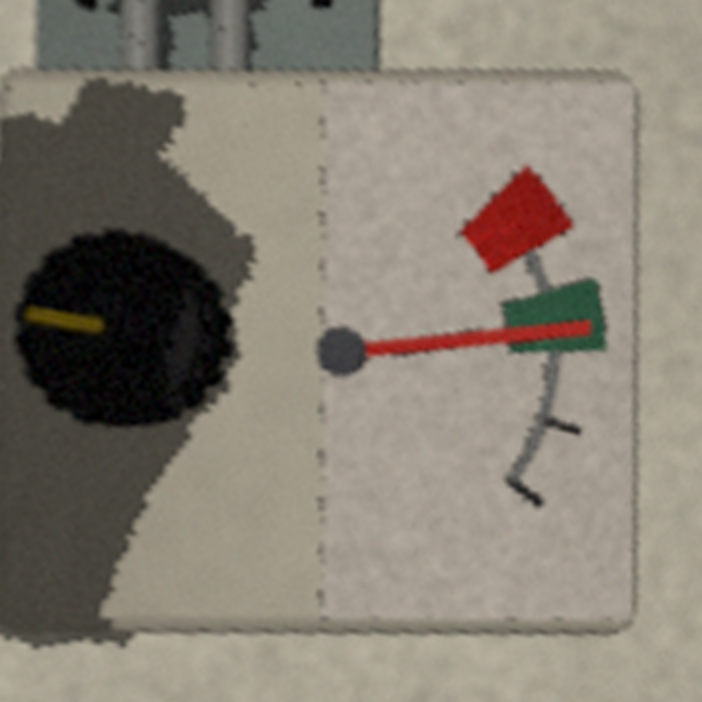

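View pics/n15.png

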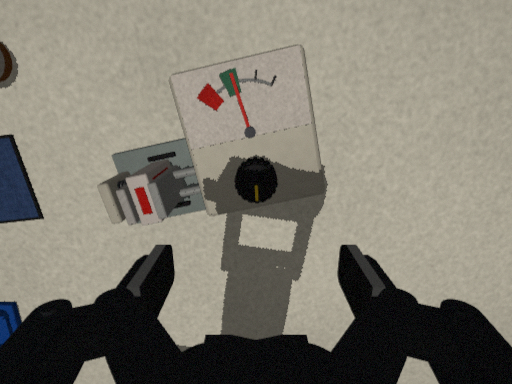

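```bash
python3 -m creep '[[[0,0,0,0,0,0.1,100],[0,0,0,0,0,0.1,100],[0,0,0,0,0,0,100],[0,0,0,0,0,0,100],[0,0,0,0,0,0,100]]]'
python3 -m creep '[[[0,0,0,0,0,0,100],[0,0,0,0,0,0,100],[0,0,0,0,0,0,100],[0,0,0,0,0,0,100],[0,0,0,0,0,0,100]]]'
python3 - <<'E'
from needle import *
needle('wrist','n18');needle('scene','n19');needle('side','n20')
a=cv2.imread('pics/n19.png')[80:220,120:280];b=cv2.imread('pics/n20.png')[60:200,190:350]
o=np.hstack([cv2.resize(x,(400,350),interpolation=cv2.INTER_CUBIC) for x in (a,b)]);cv2.imwrite('pics/c2.png',o)
E
```

```text
clock: 27.18
tool_pos: [0.5367, -0.1809, 0.2655]
tcp_rot: [-3.077, 0.592, 0.028]
force: [0.6, 0.4, -0.4]
finger_gap: 0.0856
clock: 27.8
tool_pos: [0.5365, -0.1808, 0.2644]
tcp_rot: [-3.076, 0.592, 0.03]
force: [0.5, -0.4, -0.2]
finger_gap: 0.0857
wrist n 560 needle 0.764
scene n 560 needle 0.750
side n 251 needle 0.803
```

View pics/c2.png

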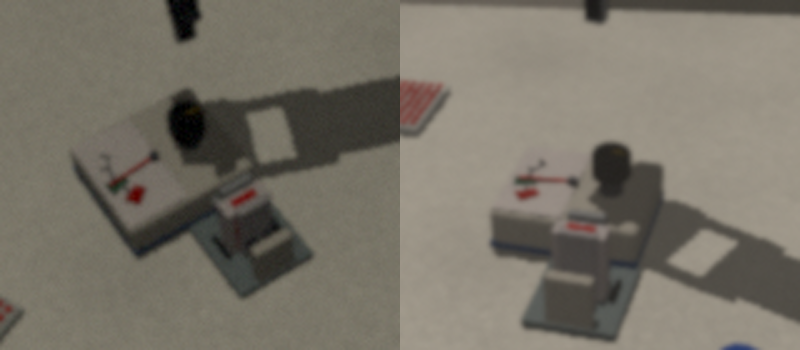

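View pics/n20.png

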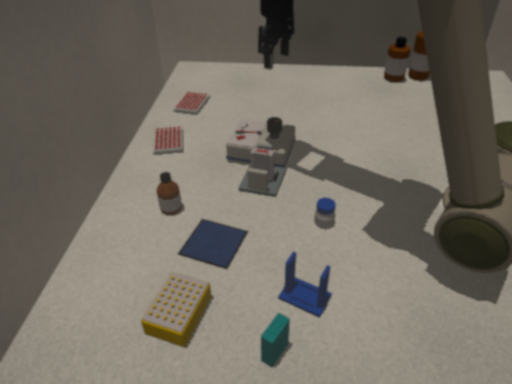

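The needle holds steady in green at about 0.75–0.80. The cassette stands upright in the clamp, the bystanders haven't moved, and the robot is clear. I'm handing in the job now.

```bash
python3 -c "
from bench import manip
print(manip.finish_job())"
```

```text
the job is handed in; nothing more can be done
None
```

The job is done and handed in at about 28 s of the 72 s allowed; no verdict was reported.

**What I did:** I lifted the white cassette out of the stand by its 24 mm thickness, stood it on the mat and let go. I took it again by its side edges and lowered it between the jaw and the sprung plate. It met the nest floor at the expected height with about 26 N at the wrist, and I let go. I then turned the knob about 3.2 rad clockwise in one continuous grip, checking the needle in stages, rather than in several grips.

**Last checks:**
- **Needle:** it was in the green band (0.66 to 0.94) and did not move over the last second and a half or so. Every reading on the way up was below 0.81, so it never came near the red band.
- **Cassette:** it stands upright in the nest, held by the jaw and the sprung plate.
- **Bystanders:** the bottle, jar and tip box stand where they were, and so does the turquoise look-alike.
- **Robot:** the gripper is open and well clear of everything.

**Readings that disagreed:**
- **Final needle angle:** the camera readings ran from 0.75 to 0.80, and a direct measurement on the wrist picture gave about 0.75. All are in the green, a little below the middle.
- **Wrist camera while gripping the knob:** it once read 1.33 because its view was blocked. I ignored that reading, since the scene and side cameras both showed the needle at rest.

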